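# Load a sensor board into the leaning card rack and lock it with its ejector levers

## Task

Take the sensor board out of its white stand and slide it down the two guides of the leaning card rack, turned so that its notch goes over the key in the connector; first swing the rack's two levers fully outwards where they stand in the way. Then swing both levers fully in so that they press the board home and hold it, and let go. Do not knock over or shift the other things on the table.

Things in the scene. Friction and masses are not known exactly. Their poses are not given: they have to be found in the camera images.
- board: Loose sensor board (0.12 kg), upright in the stand at any turn. Dark plate 5 mm thick (x), 100 wide (y), 104 high (z up); its top 10 mm is an aluminium bar 12 thick, 98 wide, and a grip tab, 12 thick, 36 wide, 28 high, rises from the bar's middle. x points out of the side with the chips (up to 8 mm high, within 40 mm of the middle). Origin: middle of the bottom edge.
- board_grip (a point): Centre of the board's grip tab (12 mm thick in x, 36 wide in y, 28 high): 118 mm above the bottom edge, 14 mm below the tab's top; axes as the board. The board's weight hangs about 55 mm below this point, so a weak grip lets it swing about the line between the fingers.
- board_foot (a point): Middle of the board's bottom edge; axes as the board.
- board_notch (a point): Middle of the notch in the board's bottom edge, 12 mm wide and 20 mm deep, cut at y = +18 mm from the board's middle; this point is 10 mm above the edge; axes as the board.
- slot (a point): Seat of the card rack, 45 mm above the table: the board's foot lies here, axes agreeing, when fully home. z runs up along the guides, out of their mouth, leaning 30 degrees from vertical to the robot's right; y level from guide to guide; x square to the board. A steel key 7 mm wide at y = +18 mm, up to z = 16 mm, enters the notch and stops a board turned the wrong way round.
- guides: The two guides, frame as slot. Grooves face each other, 7.4 mm wide in x, 8 mm deep, ends (outer walls) at y = +-51.5 mm; straight up to z = 80 mm, flared mouth up to z = 92 mm; the levers' lugs at y = +-54 to 68 mm reach z = 104 mm.
- connector (a joint): Sprung bar under the board, m: 0 up, 0.006 with the board fully home (stop at 0.008). Its top rests 6 mm above home and carries the released board there; 3.5 N start it moving, 5 N press it home; it lifts the board again when no lever holds it.
- lever_left (a joint): Lever at the slot's +y side, rad: 0 fully out (stop), 0.9 fully in (stop), then parallel to the slot's z. Pivot along the slot's x through y = +60, z = 96 mm of the slot frame; stays where left. Its nose (8 mm thick; when in, 16 mm inwards of the pivot and 12 above) presses on the board's top bar. Above 0.25 the nose blocks the board. Starts at 0 to 0.6. Moving it takes 5 to 9 N at the pad.
- lever_right (a joint): Lever at the slot's -y side, the mirror image of lever_left: pivot at y = -60, z = 96 mm of the slot frame, same values.
- lever_left_pad (a point): Middle of the left lever's thumb pad, on the bar's centre line 44 mm from the pivot. The bar is 8 mm (pad 10 mm) thick in the plane of its swing, 14 (pad 18) mm wide along the slot's x, and ends 8 mm beyond this point.
- lever_right_pad (a point): The same on the right lever.
- microscope: Large fixed microscope, 323 x 212 mm, 459 mm tall, beyond the stand to the robot's left; go round it. Origin under its middle.
- stand: White fixed stand, 56 x 130 mm: two grooved posts 60 mm high at its ends hold the board's side edges; the bottom edge rests 12 mm above the table. Origin under its middle, y along the board.
- vial_1: Clear capped sample vial, 24 mm across, 62 mm tall, standing, loose bystander; origin at the middle of its underside.
- dropper_3: Amber dropper bottle, 33 mm across, 98 mm tall, standing, loose bystander; origin at the middle of its underside.
- seed_jar: Round jar with a lid, 54 mm across, 70 mm tall, loose bystander; origin at the middle of its underside.
- beaker: Small empty glass beaker, 55 mm across, 69 mm tall, loose bystander; origin at the middle of its underside.
- timer: Flat square timer, 64 x 64 x 21 mm, loose bystander; origin at the middle of its underside.
- slide_pack: White card pack of slides, 30 x 78 x 28 mm, loose bystander; origin at the middle of its underside.
There are look-alikes about, which are no part of the job. Of the things that look like the board, the smaller one is meant.

How it is judged:
By the outcome, as a careful person would: the job done as asked, in the order asked, and still so for the second after the job is handed in, with the robot touching nothing.
It also fails if it takes over 72 s, if anything falls off the work surface, if the arm or the gripper's body presses on something with over 40 N, if the wrist force passes 120 N, or if a joint passes its speed limit or range.

## Robot

A 6-joint arm with a two-finger parallel gripper is mounted at the origin on a cart in front of the work surface, level with it; the furniture and walls round the work are solid. World frame = base frame: x ahead of the robot, y to its left, z up, the work surface at z = 0. Lengths are in m, angles in rad, forces in N, time in s.
With the tool pointing down it reaches from about 0.375 to 0.9 m from the base axis. Payload 3.1 kg.
Tool frame: the origin (TCP) lies at the very end of the fingers, on their centre line; the grasp point (between the pads) lies 19 mm behind it; x points along the fingers, y is the direction in which the jaws open and shut, and the axes are right-handed (so a half turn about x gives the same grasp; the last joint's range is limited). The gripper opens to 85 mm and grips with 20 to 120 N. Pads are 22 mm wide; open, the fingers measure 114 mm over their backs; the gripper's body (76 mm by 85 mm) begins 54 mm behind the grasp point. The pads swing forward as they close: fully open they stand 13 mm farther back than shut.
Start: joints at [1.046, 0.527, 1.433, -0, 1.181, -0.178], TCP at [0.212, 0.588, 0.231] pointing down, gripper open.
Joint ranges: [-3.08, 3.08], [-0.75, 2.2], [0.22, 2.44], [-1.43, 4.57], [0, 2.65], [-2.85, 2.85]. Speed limits (rad/s): [2.79, 2.79, 3.14, 3.14, 3.14, 3.14].

## Interface

Orientations are given as a unit quaternion [x, y, z, w].
In Python, from station import manip gives the robot as it stands.
- The arm moves only by the shell command python3 -m jog 'ROWS' [FORCE]. ROWS is a JSON object of lists of equal length, an entry for each row: "linear": the shift along the tool's x, y, z in cm, a list of three; "twist": the turn about the tool's x in rad; "claw": the opening, from -1 (shut) to 1 (fully open). A call has 1 to 20 rows; each row is the pose to reach, as a shift and turn from the pose commanded when the call began, along the tool's axes at that moment; what a row does not reach only later rows make up. A row lasts 1/12 s, in which the tool goes at most 41.7 mm and 7.16 degrees, less where a joint would pass 70% of its speed; a pose out of reach is approached as far as the arm can. A call with a gripper value outside its range is refused whole. The fingers move at their own pace and stop on an object; FORCE is the grip in N (left out, the last holds). Time passes only in rows, so rows that repeat a pose let the fingers close. It gives the time, the measured TCP pose, the force and the opening at its end, in the units of the state.
- manip.sense(): the state, without advancing time (a new reading comes with each control period).
- manip.snapshot(name): name is "scene" or "side" or "wrist"; returns a dict with "pixels" (400x640x3 uint8, red, green, blue), "camera_matrix" (3x3 intrinsics, pixels), "R" (3x3) and "t" (3): a world point X has camera coordinates R X + t. Camera axes: x right, y down, z forward; pixel columns grow to the right and rows downward; lengths in m; the calibration is good to about 2 mm. A picture is of the moment at which its call begins. There is no depth.
- manip.sign_off(): hands the job in, once; it reports no verdict.
The state is a dict: "t": time; "q": joint angles; "qd": joint speeds; "tau": joint torques, N m; "tcp_pos": TCP position; "tool_rot": TCP orientation; "force": force on the tool from outside, world axes, zero at the start; "ft_torque": the same for the moment, N m; "finger_gap": opening from 0.0 (shut) to 1.0 (fully open).
Only numpy, scipy, OpenCV 4.12 (cv2) and the standard library are available. Lean on these libraries where they do the work, as an engineer would, in place of code of your own. Each camera call takes 0.05 s, during which the arm holds its last target.

## Working session

There is one attempt and no reset: what is moved stays moved. The work goes in short steps, Python scripts to look and compute and a shell command to move; the robot and the scene stay as the last step left them, time stands still between calls to the robot, and variables do not carry over. Pictures are saved under pics/ and viewed, and the job is handed in when it is done.

```bash
ls; mkdir -p pics; python3 - <<'E'
from station import manip
import cv2
print(manip.sense())
for n in ["scene","side","wrist"]:
    s=manip.snapshot(n); cv2.imwrite(f"pics/a_{n}.png",s["pixels"][:,:,::-1]); print(n,s["camera_matrix"],s["R"],s["t"])
E
```

```text
pics
{'t': 0.0, 'q': array([ 1.04545680e+00,  5.28488648e-01,  1.43391281e+00, -2.04210841e-06,
        1.18142402e+00, -1.78472239e-01]), 'qd': array([ 7.55252577e-05, -1.29729704e-03,  9.65430975e-04,  7.84703636e-04,
        3.71893399e-04, -1.07187027e-04]), 'tau': array([-1.29702290e-03, -4.42351270e+01, -1.78021359e+01, -3.04590694e-04,
        8.65512702e-03, -3.81462712e-06]), 'tcp_pos': array([0.21205536, 0.58715043, 0.23031649]), 'tool_rot': array([ 0.12128061,  0.69676989, -0.12276316,  0.69622693]), 'force': array([ 0.47309033,  0.25214057, -0.0600737 ]), 'ft_torque': array([-0.03951719, -0.03576182,  0.03136544]), 'finger_gap': 1.0013623664253128}
scene [[438.85983173   0.         319.35546338]
 [  0.         438.85983173 197.13274342]
 [  0.           0.           1.        ]] [[ 0.85382898 -0.52037429 -0.01366264]
 [-0.38759323 -0.61800367 -0.68399046]
 [ 0.34748749  0.58930643 -0.729363  ]] [-0.44215975  0.34615812  1.3010798 ]
side [[397.3562674    0.         326.63203023]
 [  0.         397.3562674  198.1798493 ]
 [  0.           0.           1.        ]] [[-0.93870656 -0.34433914  0.01614155]
 [-0.2454182   0.63468748 -0.73276307]
 [ 0.24207416 -0.69181093 -0.68029239]] [0.57232066 0.19798019 1.4127473 ]
wrist [[331.4178725    0.         315.16692642]
 [  0.         331.4178725  199.93431939]
 [  0.           0.           1.        ]] [[ 0.34070838  0.94016581 -0.00245765]
 [ 0.89149787 -0.32223914  0.31842343]
 [ 0.29857888 -0.11068053 -0.9479454 ]] [-0.62414436 -0.04033762  0.38275787]
```

View pics/a_scene.png

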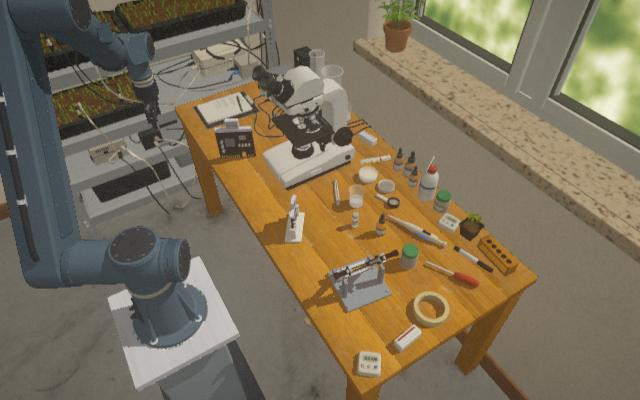

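View pics/a_side.png

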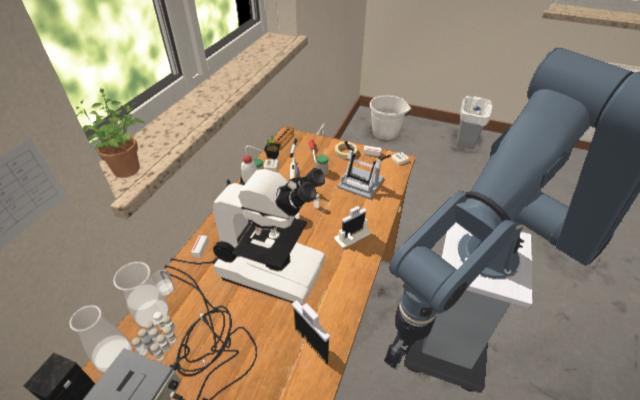

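View pics/a_wrist.png

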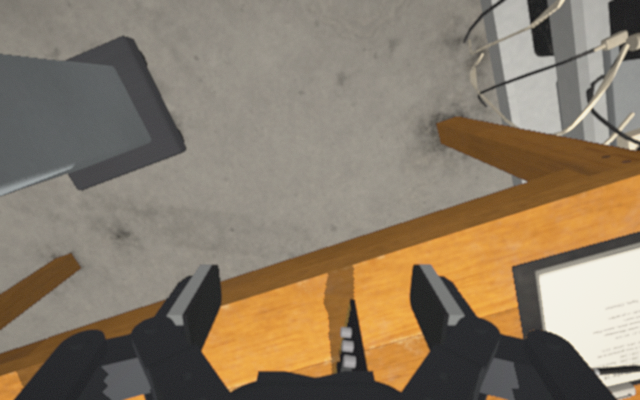

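Two candidates look like the board: a large dark one at scene (235,142) / side (312,330), and a smaller one in the white stand at scene (294,222) / side (352,225). The smaller one in the white stand fits the description. I'll check it, and the rack at scene (360,275), in enlarged crops.

```bash
python3 - <<'E'
import cv2,numpy as np
a=cv2.imread("pics/a_scene.png");b=cv2.imread("pics/a_side.png")
f=lambda im,x,y,w,h,k:cv2.resize(im[y:y+h,x:x+w],None,fx=k,fy=k,interpolation=cv2.INTER_CUBIC)
cv2.imwrite("pics/c1.png",np.hstack([f(a,270,185,50,66,8),f(b,325,195,50,66,8)]))
cv2.imwrite("pics/c2.png",f(a,320,235,90,75,8))
cv2.imwrite("pics/c3.png",f(b,325,135,75,70,8))
E
```

```text
(no output)
```

View pics/c1.png

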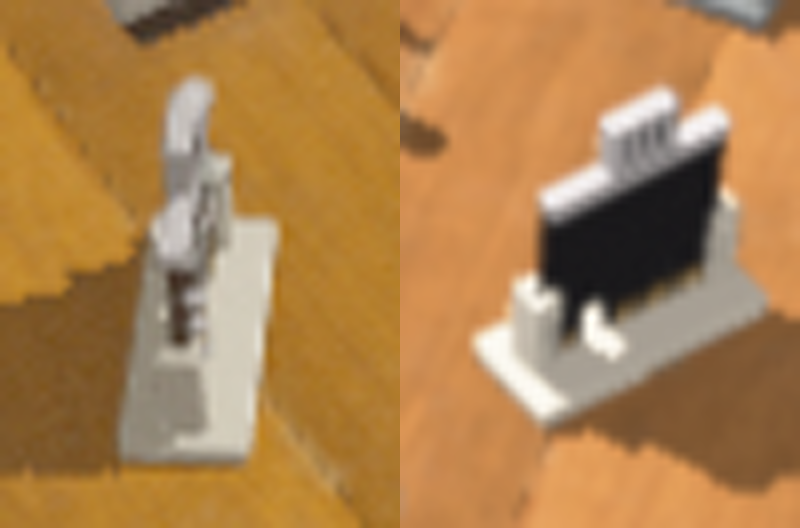

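View pics/c2.png

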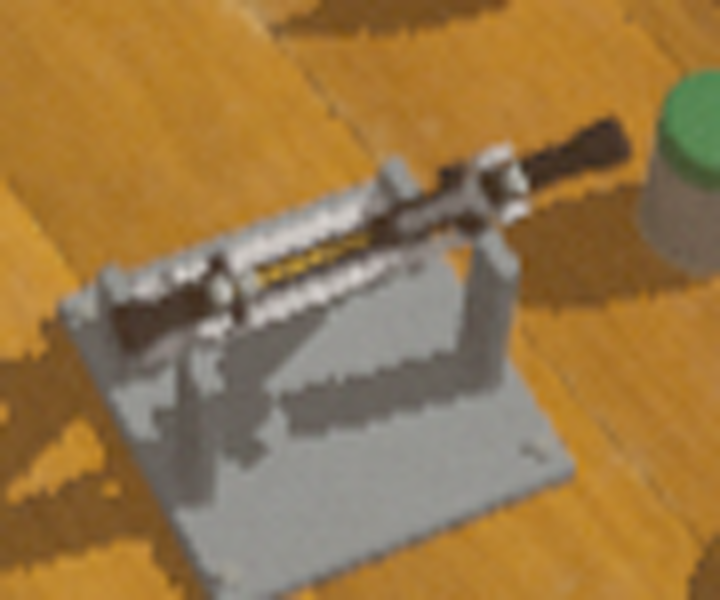

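View pics/c3.png

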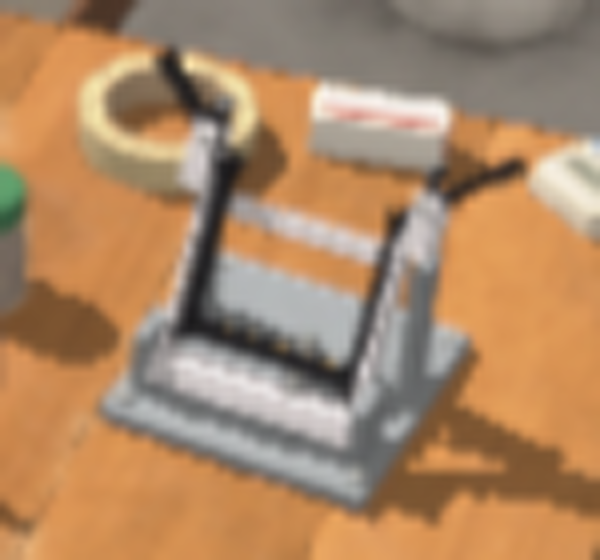

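```bash
cat > h.py <<'E'
import numpy as np,cv2
from station import manip
from scipy.spatial.transform import Rotation as Ro
def snap(n,f=None):
    s=manip.snapshot(n)
    np.savez(f"pics/{f or n}.npz",**s)
    if f: cv2.imwrite(f"pics/{f}.png",s["pixels"][:,:,::-1])
    return s
def load(f): return dict(np.load(f"pics/{f}.npz"))
def ray(s,u):
    K=s["camera_matrix"];d=s["R"].T@np.linalg.inv(K)@np.array([u[0],u[1],1.]);c=-s["R"].T@s["t"]
    return c,d/np.linalg.norm(d)
def onz(s,u,z=0):
    c,d=ray(s,u);return c+d*(z-c[2])/d[2]
def tri(*su):
    A=np.zeros((3,3));b=np.zeros(3);L=[]
    for s,u in su:
        c,d=ray(s,u);P=np.eye(3)-np.outer(d,d);A+=P;b+=P@c;L.append((P,c))
    x=np.linalg.solve(A,b);return x,[np.linalg.norm(P@(x-c))*1000 for P,c in L]
def proj(s,X):
    p=s["R"]@np.asarray(X,float)+s["t"];p=s["camera_matrix"]@p;return p[:2]/p[2]
def crop(f,x,y,w,h,k,out):
    im=cv2.imread(f"pics/{f}.png");cv2.imwrite(f"pics/{out}.png",cv2.resize(im[y:y+h,x:x+w],None,fx=k,fy=k,interpolation=cv2.INTER_CUBIC))
def totool(target):
    "cm shift in the tool axes from measured TCP to world target"
    st=manip.sense();R=Ro.from_quat(st["tool_rot"]).as_matrix();return R.T@(np.asarray(target)-st["tcp_pos"])*100
E
python3 - <<'E'
from h import *
np.set_printoptions(precision=3,suppress=True)
a=snap("scene","a_scene");b=snap("side","a_side");print(-a["R"].T@a["t"],-b["R"].T@b["t"])
st=manip.sense();print(Ro.from_quat(st["tool_rot"]).as_matrix())
w=manip.snapshot("wrist");print("wrist cam in tool", Ro.from_quat(st["tool_rot"]).as_matrix().T@(-w["R"].T@w["t"]-st["tcp_pos"]), w["R"]@Ro.from_quat(st["tool_rot"]).as_matrix())
# stand base corners (scene crop1: /8 + offset)
for n,u in dict(fl=(120,460),fr=(245,460),br=(278,222)).items(): print("stand",n,onz(a,(270+u[0]/8,185+u[1]/8),0.01))
for n,u in dict(l=(475-400,345),f=(545-400,420),r=(768-400,295)).items(): print("standside",n,onz(b,(325+u[0]/8,195+u[1]/8),0.01))
# rack base
for n,u in dict(l=(60,305),f=(215,600),r=(575,470)).items(): print("rack",n,onz(a,(320+u[0]/8,235+u[1]/8),0.006))
for n,u in dict(l=(100,405),f=(365,500),r=(475,345)).items(): print("rackside",n,onz(b,(325+u[0]/8,135+u[1]/8),0.006))
# lever pivots
print("far",tri((a,(320+505/8,235+180/8)),(b,(325+215/8,135+115/8))))
print("near",tri((a,(320+215/8,235+290/8)),(b,(325+435/8,135+190/8))))
print("tab",tri((a,(270+190/8,185+100/8)),(b,(325+(635-400)/8,195+115/8))))
for n,p in dict(bigboard=(235,150),jar=(410,262),dropper=(381,232),vial=(355,224),beaker=(356,200),scopefront=(275,180)).items(): print(n,onz(a,p,0))
E
```

```text
[ 0.06  -0.783  1.18 ] [0.244 1.049 1.097]
[[-0.001  0.34   0.94 ]
 [-0.001  0.94  -0.34 ]
 [-1.    -0.001 -0.   ]]
wrist cam in tool [-0.144  0.001 -0.083] [[ 0.     1.     0.001]
 [-0.319 -0.001  0.948]
 [ 0.948 -0.001  0.319]]
stand fl [0.412 0.046 0.01 ]
stand fr [0.456 0.018 0.01 ]
stand br [0.534 0.125 0.01 ]
standside l [0.531 0.133 0.01 ]
standside f [0.487 0.164 0.01 ]
standside r [0.415 0.056 0.01 ]
rack l [ 0.47  -0.129  0.006]
rack f [ 0.45  -0.268  0.006]
rack r [ 0.596 -0.294  0.006]
rackside l [ 0.616 -0.149  0.006]
rackside f [ 0.467 -0.129  0.006]
rackside r [ 0.445 -0.268  0.006]
far (array([ 0.589, -0.241,  0.136]), [np.float64(0.9882884082493791), np.float64(0.9882884082495357)])
near (array([ 0.472, -0.224,  0.135]), [np.float64(2.361796003550758), np.float64(2.361796003550757)])
tab (array([0.478, 0.096, 0.143]), [np.float64(3.4520400812682883), np.float64(3.45204008126818)])
bigboard [0.466 0.582 0.   ]
jar [ 0.72 -0.23  0.  ]
dropper [ 0.715 -0.081  0.   ]
vial [ 0.66  -0.005  0.   ]
beaker [0.728 0.087 0.   ]
scopefront [0.524 0.337 0.   ]
```

```bash
python3 - <<'E'
from h import *
print(totool([0.52,-0.11,0.30]),totool([0.41,0.04,0.30]))
E
```

```text
[ -6.87140281 -55.14855615  52.65212162] [ -6.87690625 -44.78083608  37.20834131]
```

```bash
python3 -m jog '{"linear":[[-7,-20,19],[-7,-20,19],[-7,-20,19],[-7,-20,19],[-7,-20,19],[-7,-20,19],[-7,-20,19],[-7,-55,52.5],[-7,-55,52.5],[-7,-55,52.5],[-7,-55,52.5],[-7,-55,52.5],[-7,-55,52.5],[-7,-55,52.5],[-7,-55,52.5],[-7,-55,52.5],[-7,-55,52.5],[-7,-55,52.5],[-7,-55,52.5],[-7,-55,52.5]],"twist":[0,0,0,0.12,0.24,0.36,0.48,0.6,0.72,0.84,0.96,1.08,1.2,1.36,1.36,1.36,1.36,1.36,1.36,1.36],"claw":[1,1,1,1,1,1,1,1,1,1,1,1,1,1,1,1,1,1,1,1]}' 20; python3 - <<'E'
from h import *
print(manip.sense()["q"])
snap("wrist","b_wrist")
E
```

```text
t: 1.97
tcp_pos: [0.5219, -0.1135, 0.3013]
tool_rot: [0.534, 0.462, -0.534, 0.465]
force: [1.7, 0.1, -0.3]
finger_gap: 1.0
[-0.42259407  0.32353898  1.57374431 -0.00178776  1.24018197 -0.28079919]
```

View pics/b_wrist.png

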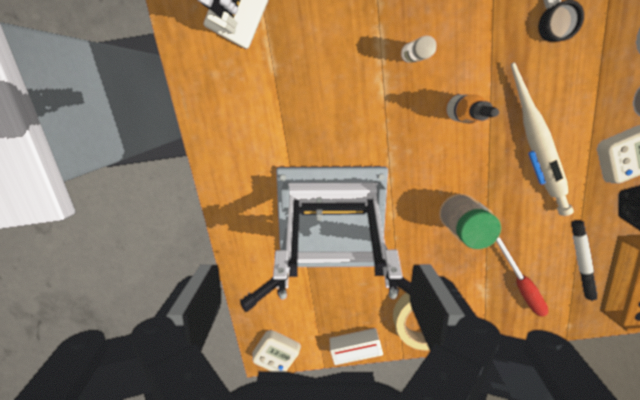

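```bash
python3 - <<'E'
from h import *
crop("b_wrist",225,155,195,165,4,"d1")
E
```

```text
(no output)
```

View pics/d1.png

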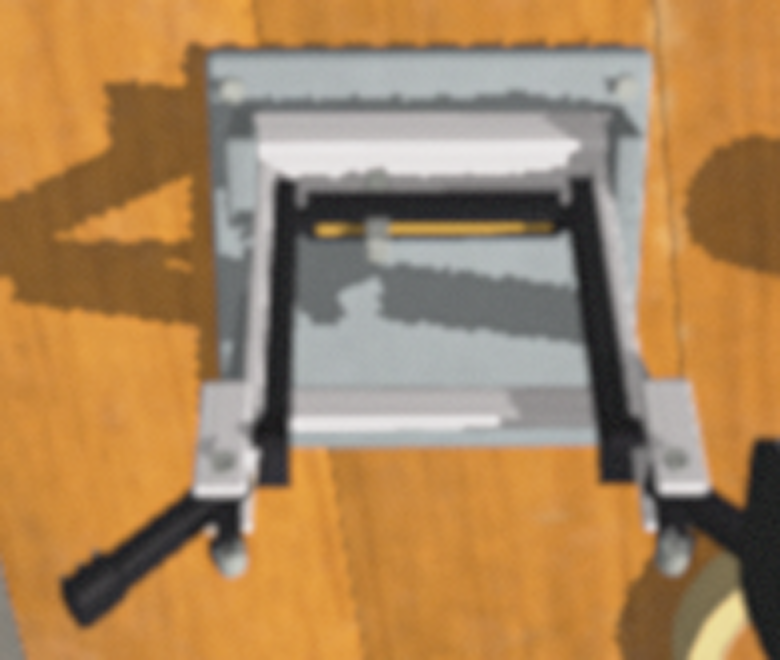

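The key shows at b_wrist (319,215), left of the middle (334), so it is on the robot's side. Slot +y therefore points back towards the robot, and lever_left is the near one. I'll move closer for a better measurement.

```bash
python3 -m jog '{"linear":[[3,-1,2],[6,-2,5],[7,-2,6.5],[7,-2,6.5],[7,-2,6.5],[7,-2,6.5]],"twist":[0,0,0,0,0,0],"claw":[-1,-1,-1,-1,-1,-1]}'; python3 - <<'E'
from h import *
snap("wrist","c_wrist")
crop("c_wrist",180,140,220,160,3.6,"d2")
np.set_printoptions(precision=3,suppress=True)
a=load("a_scene");b=load("a_side")
print("far",tri((a,(320+612/8,235+138/8)),(b,(325+165/8,135+58/8))))
print("near",tri((a,(320+125/8,235+330/8)),(b,(325+517/8,135+168/8))))
E
```

```text
t: 2.52
tcp_pos: [0.491, -0.1685, 0.2321]
tool_rot: [0.533, 0.465, -0.532, 0.465]
force: [0.6, 0.5, -0.7]
finger_gap: 0.146
far (array([ 0.623, -0.256,  0.154]), [np.float64(0.13186801933768902), np.float64(0.13186801933787867)])
near (array([ 0.432, -0.231,  0.153]), [np.float64(0.06984688646523916), np.float64(0.06984688646506572)])
```

View pics/c_wrist.png

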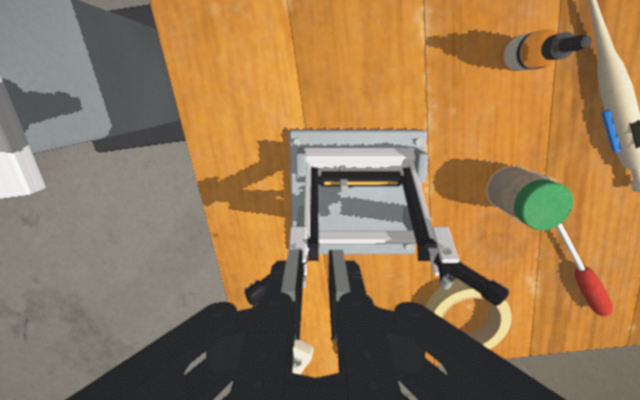

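View pics/d2.png

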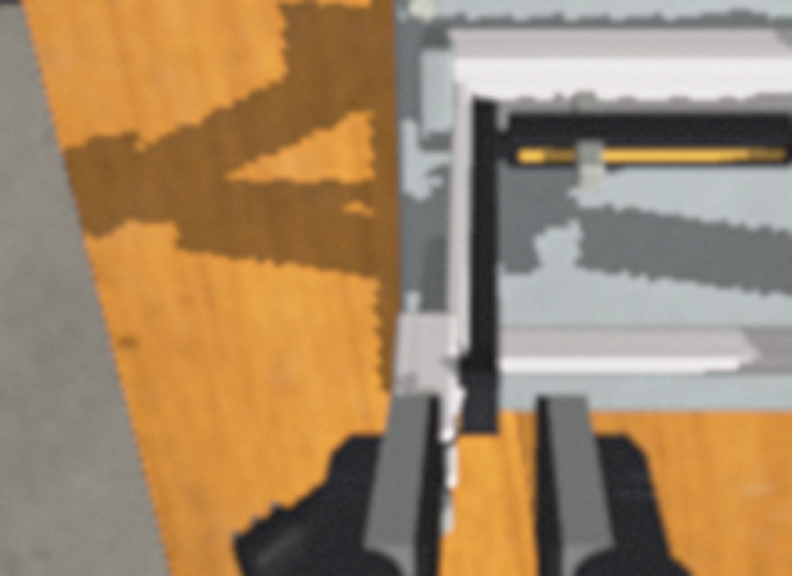

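```bash
python3 - <<'E'
from h import *
crop("c_wrist",280,125,130,150,6,"d3");crop("c_wrist",400,125,120,190,3.1*1,"d4")
crop("c_wrist",390,200,120,110,6,"d4")
E
```

```text
(no output)
```

View pics/d3.png

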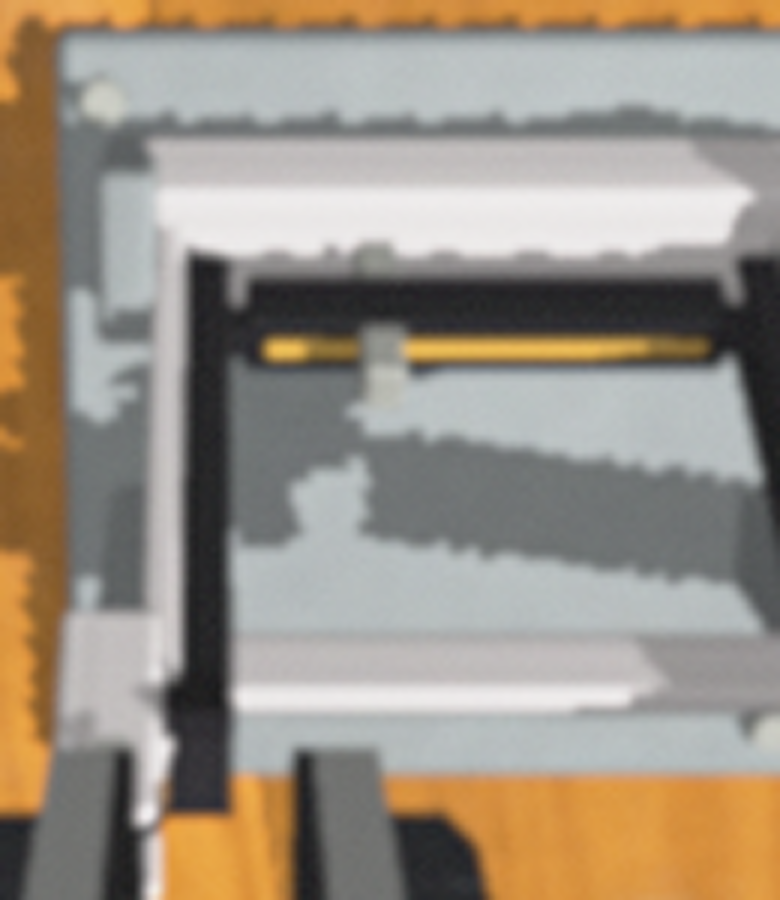

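View pics/d4.png

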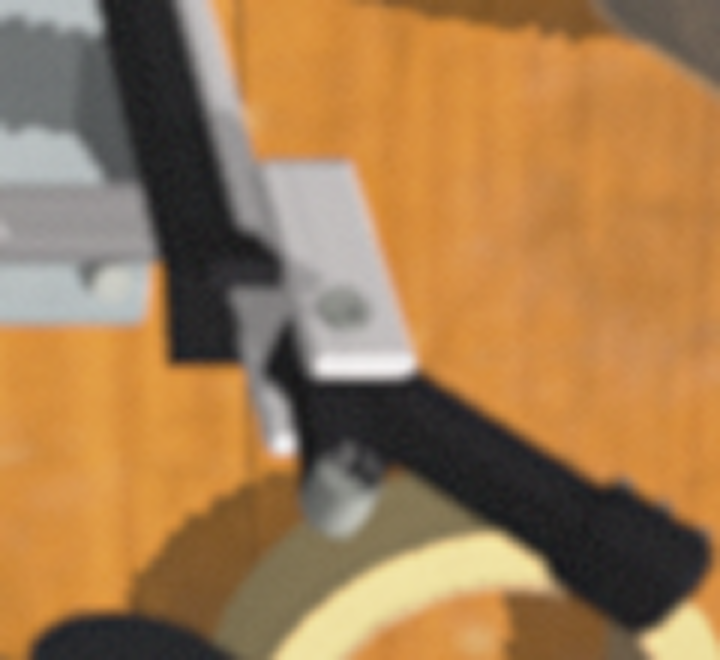

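```bash
python3 - <<'E'
from h import *
np.set_printoptions(precision=4,suppress=True)
b=load("b_wrist");c=load("c_wrist")
B=lambda x,y:(b,(225+x/4-.375,155+y/4-.375))
C3=lambda x,y:(c,(280+x/6-.42,125+y/6-.42))
C4=lambda x,y:(c,(390+x/6-.42,200+y/6-.42))
P={}
for n,p,q in [("screwR",B(676,460),C4(343,307)),("baseL",B(208,52),C3(62,35)),("mouthR",B(601,484),C4(168,362)),("mouthL",B(289,485),C3(228,810)),("noseR",B(672,560),C4(338,515)),("key",B(377,243),C3(383,350)),("goldL",B(317,230),C3(262,350)),("goldR",B(553,228),C3(712,348)),("topbarL",B(252,112),C3(150,140))]:
    x,e=tri(p,q);P[n]=x;print(n,x,np.round(e,2))
d=P["mouthR"]-P["mouthL"];print(d,np.linalg.norm(d),np.degrees(np.arctan2(d[1],d[0])))
d=P["goldR"]-P["goldL"];print(d,np.linalg.norm(d),np.degrees(np.arctan2(d[1],d[0])))
# yaw from base far edge on plane
p=onz(b,B(208,52)[1],.006);q=onz(b,B(650,52)[1],.006);d=q-p;print(p,q,np.degrees(np.arctan2(d[1],d[0])))
p=onz(b,B(222,460)[1],.13);print(p); q=onz(b,B(676,460)[1],.13);d=q-p;print(q,np.linalg.norm(d),np.degrees(np.arctan2(d[1],d[0])))
E
```

```text
screwR [ 0.5896 -0.2239  0.1362] [0.28 0.28]
baseL [ 0.4678 -0.126   0.0057] [0.31 0.31]
mouthR [ 0.5719 -0.2418  0.1148] [0.41 0.41]
mouthL [ 0.4846 -0.2264  0.1202] [0.28 0.28]
noseR [ 0.5851 -0.2491  0.1452] [0.43 0.43]
key [ 0.5168 -0.1729  0.0802] [1. 1.]
goldL [ 0.4975 -0.1793  0.0467] [0.35 0.35]
goldR [ 0.5722 -0.1869  0.0538] [0.08 0.08]
topbarL [ 0.4817 -0.1437  0.026 ] [0.69 0.69]
[ 0.0873 -0.0155 -0.0053] 0.08884343193402579 -10.049994210188862
[ 0.0747 -0.0076  0.007 ] 0.07542176433340574 -5.8426296776208435
[ 0.4675 -0.1258  0.006 ] [ 0.6156 -0.1471  0.006 ] -8.183429994816537
[ 0.4695 -0.2105  0.13  ]
[ 0.5909 -0.2281  0.13  ] 0.12269089248385742 -8.24892315748921
```

```bash
cat >> h.py <<'E'
yaw=np.radians(171.8)
Y=np.array([np.cos(yaw),np.sin(yaw),0]);Zh=np.array([-.1426,-.9898,0]);Z=Zh*.5+np.array([0,0,.8660]);X=np.cross(Y,Z)
O=np.array([.535,-.180,.045])
def S(x,y,z): return O+(X*x+Y*y+Z*z)/1000
E
python3 - <<'E'
from h import *
np.set_printoptions(precision=1,suppress=True)
b=load("b_wrist");c=load("c_wrist");a=load("a_scene");s=load("a_side")
B=lambda x,y:(b,(225+x/4-.375,155+y/4-.375))
C3=lambda x,y:(c,(280+x/6-.42,125+y/6-.42))
C4=lambda x,y:(c,(390+x/6-.42,200+y/6-.42))
M=np.array([X,Y,Z])
# intersect rays with slot plane z=const or x=const, report slot coords
def ons(su,ax,val):
    cc,d=ray(*su);n=M[ax];k=(val/1000-n@(cc-O))/(n@d);return M@(cc+k*d-O)*1000
for n,p in dict(b=B(377,243),c=C3(383,365)).items(): print("key top edge",n,ons(p,2,16))
for n,p in dict(bl=B(317,230),br=B(553,228),cl=C3(262,350),cr=C3(712,348)).items(): print("gold z6",n,ons(p,2,6))
for n,p in dict(bl=B(289,485),br=B(601,484),cl=C3(228,810),cr=C4(168,362)).items(): print("mouth z92",n,ons(p,2,92))
for n,p in dict(bl=B(222,460),br=B(676,460),cr=C4(343,307)).items(): print("screw x17",n,ons(p,0,17))
# pads/lever tips at x=0
A=lambda x,y:(a,(320+x/8-.44,235+y/8-.44));D=lambda x,y:(s,(325+x/8-.44,135+y/8-.44))
for n,p in dict(padL_b=B(90,595),padR_c=C4(640,560),tipRa=A(612,138),tipLa=A(125,330),tipRd=D(165,58),tipLd=D(517,168)).items(): print(n,ons(p,0,0))
E
```

```text
key top edge b [ 5.1 17.9 16. ]
key top edge c [ 6.2 18.1 16. ]
gold z6 bl [-0.8 36.8  6. ]
gold z6 br [  0.2 -38.3   6. ]
gold z6 cl [-0.7 37.6  6. ]
gold z6 cr [  0.5 -38.7   6. ]
mouth z92 bl [-8.1 43.1 92. ]
mouth z92 br [ -7.7 -44.3  92. ]
mouth z92 cl [-7.3 43.5 92. ]
mouth z92 cr [ -6.9 -42.9  92. ]
screw x17 bl [17.  59.5 98.3]
screw x17 br [ 17.  -59.8  98.4]
screw x17 cr [ 17.  -59.2  97.9]
padL_b [ -0.   92.8 127.7]
padR_c [  0.  -96.  125.5]
tipRa [ -0.   -2.8 358.1]
tipLa [  0.   56.9 -33.4]
tipRd [   0.  -100.3  126.9]
tipLd [  0.   93.5 127.9]
```

```bash
python3 - <<'E'
from h import *
np.set_printoptions(precision=2,suppress=True)
print(Ro.from_quat(manip.sense()["tool_rot"]).as_matrix())
for p in [(0,70,165),(0,68,138),(0,72,132),(0,75,129),(0,77.5,126.7)]: print(p,S(*p),totool(S(*p)))
E
```

```text
[[ 0.    0.99 -0.13]
 [-0.   -0.13 -0.99]
 [-1.    0.    0.  ]]
(0, 70, 165) [ 0.45 -0.25  0.19] [ 4.45 -2.59  8.74]
(0, 68, 138) [ 0.46 -0.24  0.16] [ 6.79 -2.39  7.39]
(0, 72, 132) [ 0.45 -0.24  0.16] [ 7.31 -2.79  7.09]
(0, 75, 129) [ 0.45 -0.23  0.16] [ 7.57 -3.09  6.94]
(0, 77.5, 126.7) [ 0.45 -0.23  0.15] [ 7.77 -3.33  6.82]
```

```bash
python3 -m jog '{"linear":[[2,-2.6,4],[4.4,-2.6,8.7],[4.4,-2.6,8.7],[6.8,-2.4,7.4],[6.8,-2.4,7.4],[7.3,-2.8,7.1],[7.3,-2.8,7.1]],"twist":[0,0,0,0,0,0,0],"claw":[-1,-1,-1,-1,-1,-1,-1]}'; python3 - <<'E'
from h import *
snap("side","e_side");crop("e_side",325,135,75,70,6,"e1");snap("scene","e_scene");crop("e_scene",320,235,90,75,6,"e2")
cv2.imwrite("pics/e3.png",np.hstack([cv2.imread("pics/e1.png"),cv2.resize(cv2.imread("pics/e2.png"),(350,420))]))
E
```

```text
t: 3.15
tcp_pos: [0.4528, -0.2344, 0.1586]
tool_rot: [-0.532, -0.466, 0.532, -0.465]
force: [-0.2, -0.1, -0.5]
finger_gap: -0.0
```

View pics/e3.png

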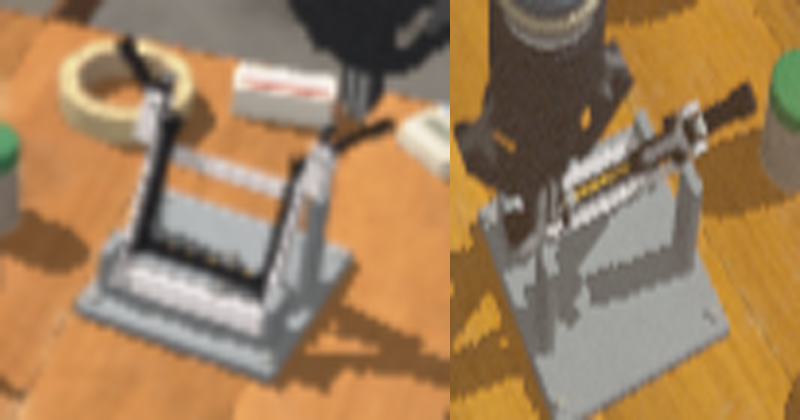

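The side view shows the shut fingertips just above the near lever, at about (365,115) in the crop. I'll press in small steps.

```bash
python3 -m jog '{"linear":[[0.3,-0.3,-0.15],[0.3,-0.3,-0.15],[0.3,-0.3,-0.15]],"twist":[0,0,0],"claw":[-1,-1,-1]}'; python3 -m jog '{"linear":[[0.2,-0.2,-0.1],[0.2,-0.2,-0.1],[0.2,-0.2,-0.1]],"twist":[0,0,0],"claw":[-1,-1,-1]}'
```

```text
t: 3.5
tcp_pos: [0.4506, -0.2342, 0.1558]
tool_rot: [0.533, 0.465, -0.533, 0.465]
force: [-0.8, 0.4, 0.6]
finger_gap: 0.003
t: 3.75
tcp_pos: [0.45, -0.2342, 0.1544]
tool_rot: [0.533, 0.463, -0.533, 0.466]
force: [1.6, -0.7, 5.1]
finger_gap: 0.003
```

```bash
python3 -m jog '{"linear":[[0.2,-0.2,-0.1],[0.2,-0.2,-0.1],[0.2,-0.2,-0.1]],"twist":[0,0,0],"claw":[-1,-1,-1]}'; python3 -m jog '{"linear":[[0.15,-0.15,-0.08],[0.15,-0.15,-0.08],[0.15,-0.15,-0.08]],"twist":[0,0,0],"claw":[-1,-1,-1]}';python3 -m jog '{"linear":[[0.1,-0.1,-0.05],[0.1,-0.1,-0.05],[0.1,-0.1,-0.05]],"twist":[0,0,0],"claw":[-1,-1,-1]}'
```

```text
t: 4.0
tcp_pos: [0.4489, -0.2336, 0.1528]
tool_rot: [0.533, 0.462, -0.532, 0.467]
force: [2.3, 0.0, 6.8]
finger_gap: -0.001
t: 4.25
tcp_pos: [0.4487, -0.2337, 0.1522]
tool_rot: [0.534, 0.461, -0.532, 0.468]
force: [3.1, -1.4, 9.4]
finger_gap: 0.001
t: 4.5
tcp_pos: [0.4487, -0.2337, 0.152]
tool_rot: [0.534, 0.46, -0.532, 0.469]
force: [2.9, -2.3, 13.3]
finger_gap: -0.003
```

```bash
python3 - <<'E'
from h import *
np.set_printoptions(precision=2,suppress=True)
M=np.array([X,Y,Z]);st=manip.sense();p=M@(st["tcp_pos"]-O)*1000;print(p)
for q in [(0,p[1],175),(0,-68,175),(0,-68,138),(0,-72,133),(0,-75,130),(0,-p[1],p[2])]: print(q,totool(S(*q)))
E
```

```text
[ -3.22  77.8  125.38]
(0, np.float64(77.80107667234736), 175) [-4.44  0.04  2.23]
(0, -68, 175) [-4.28 14.62  2.33]
(0, -68, 138) [-1.09 14.59  0.45]
(0, -72, 133) [-0.65 14.99  0.2 ]
(0, -75, 130) [-0.39 15.29  0.05]
(0, np.float64(-77.80107667234736), np.float64(125.37508746948916)) [ 0.01 15.56 -0.18]
```

```bash
python3 -m jog '{"linear":[[-4.4,0,2],[-4.4,5,2.2],[-4.4,10,2.2],[-4.4,14.6,2.3],[-4.4,14.6,2.3],[-4.4,14.6,2.3],[-1.2,14.6,0.5],[-1.2,14.6,0.5],[-0.8,15,0.2],[-0.8,15,0.2],[-0.6,15.3,0.1],[-0.6,15.3,0.1],[-0.6,15.3,0.1]],"twist":[0,0,0,0,0,0,0,0,0,0,0,0,0],"claw":[-1,-1,-1,-1,-1,-1,-1,-1,-1,-1,-1,-1,-1]}'; python3 -m jog '{"linear":[[0.2,0.2,-0.1],[0.2,0.2,-0.1],[0.2,0.2,-0.1]],"twist":[0,0,0],"claw":[-1,-1,-1]}'
```

```text
t: 5.58
tcp_pos: [0.5963, -0.2526, 0.1558]
tool_rot: [0.533, 0.464, -0.533, 0.465]
force: [-0.5, 0.9, 0.7]
finger_gap: 0.001
t: 5.83
tcp_pos: [0.598, -0.2512, 0.153]
tool_rot: [0.533, 0.465, -0.533, 0.465]
force: [1.1, -0.5, 0.1]
finger_gap: -0.0
```

```bash
python3 -m jog '{"linear":[[0.2,0.2,-0.1],[0.2,0.2,-0.1],[0.2,0.2,-0.1]],"twist":[0,0,0],"claw":[-1,-1,-1]}';python3 -m jog '{"linear":[[0.2,0.2,-0.1],[0.2,0.2,-0.1],[0.2,0.2,-0.1]],"twist":[0,0,0],"claw":[-1,-1,-1]}'
```

```text
t: 6.08
tcp_pos: [0.6002, -0.2506, 0.1509]
tool_rot: [-0.533, -0.465, 0.533, -0.465]
force: [-1.0, 0.7, 0.1]
finger_gap: 0.001
t: 6.33
tcp_pos: [0.6018, -0.2504, 0.1496]
tool_rot: [-0.532, -0.465, 0.533, -0.465]
force: [-3.8, -0.5, 5.0]
finger_gap: -0.004
```

```bash
python3 -m jog '{"linear":[[0.2,0.2,-0.1],[0.2,0.2,-0.1],[0.2,0.2,-0.1]],"twist":[0,0,0],"claw":[-1,-1,-1]}'; python3 - <<'E'
from h import *
np.set_printoptions(precision=2,suppress=True)
M=np.array([X,Y,Z]);st=manip.sense();p=M@(st["tcp_pos"]-O)*1000;print(p)
E
```

```text
t: 6.58
tcp_pos: [0.6028, -0.2502, 0.1488]
tool_rot: [-0.531, -0.465, 0.534, -0.465]
force: [-6.9, -1.7, 11.1]
finger_gap: 0.001
[  0.09 -77.1  119.78]
```

```bash
python3 - <<'E'
from h import *
print(totool([0.535,-0.12,0.28]))
E
python3 -m jog '{"linear":[[-4,0,0],[-8,-3,-5],[-13,-8,-12.5],[-13,-8,-12.5],[-13,-8,-12.5],[-13,-8,-12.5],[-13,-8,-12.5],[-13,-8,-12.5]],"twist":[0,0,0,0,0,0,0,0],"claw":[-1,-1,-1,-1,-1,-1,-1,-1]}'; python3 - <<'E'
from h import *
snap("wrist","f_wrist");crop("f_wrist",210,140,220,170,3.6,"f1")
E
```

```text
[-13.13109354  -8.50818908 -11.9522386 ]
t: 7.25
tcp_pos: [0.5425, -0.1143, 0.277]
tool_rot: [0.533, 0.465, -0.532, 0.466]
force: [0.0, -0.2, -0.4]
finger_gap: 0.003
```

View pics/f1.png

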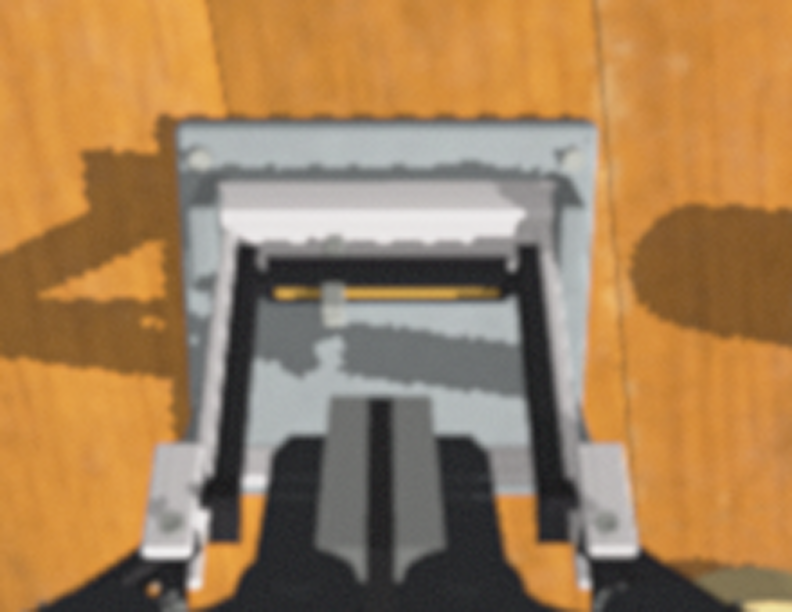

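```bash
python3 - <<'E'
from h import *
print(totool([0.432,0.118,0.25]))
E
```

```text
[  2.61705244 -14.11128876 -21.58137929]
```

```bash
python3 -m jog '{"linear":[[0,-2,-3],[0,-4,-6],[0,-6,-9],[0,-8,-12],[0,-10,-15],[0,-12,-18],[1,-14,-21.5],[2.5,-14,-21.5],[2.5,-14,-21.5],[2.5,-14,-21.5],[2.5,-14,-21.5],[2.5,-14,-21.5],[2.5,-14,-21.5],[2.5,-14,-21.5],[2.5,-14,-21.5],[2.5,-14,-21.5],[2.5,-14,-21.5],[2.5,-14,-21.5],[2.5,-14,-21.5]],"twist":[0.12,0.24,0.36,0.48,0.6,0.72,0.84,0.96,1.08,1.2,1.32,1.44,1.56,1.68,1.8,1.92,2.03,2.03,2.03],"claw":[1,1,1,1,1,1,1,1,1,1,1,1,1,1,1,1,1,1,1]}'; python3 - <<'E'
from h import *
print(manip.sense()["q"],Ro.from_quat(manip.sense()["tool_rot"]).as_matrix())
snap("wrist","g_wrist")
E
```

```text
t: 8.88
tcp_pos: [0.4332, 0.1169, 0.2508]
tool_rot: [-0.676, 0.207, 0.677, 0.207]
force: [0.7, -0.1, 0.1]
finger_gap: 0.998
[ 1.36578597e-02  2.63044768e-01  1.83069375e+00 -1.49340277e-04
  1.04950467e+00  2.17854340e+00] [[-1.64860618e-03 -5.59691675e-01 -8.28699289e-01]
 [-1.52034313e-04 -8.28700265e-01  5.59692637e-01]
 [-9.99998629e-01  1.04870347e-03  1.28110803e-03]]
```

View pics/g_wrist.png

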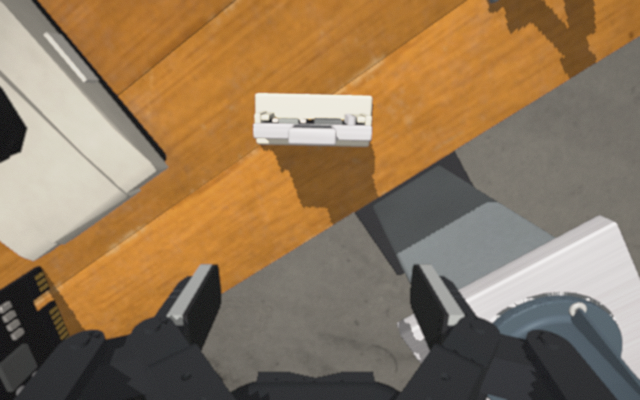

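```bash
python3 - <<'E'
from h import *
crop("g_wrist",240,80,145,80,5.5,"g1")
E
```

```text
(no output)
```

View pics/g1.png

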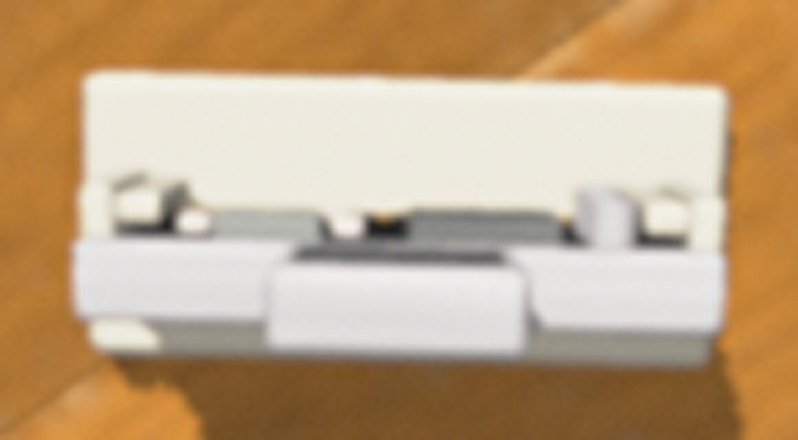

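```bash
python3 - <<'E'
from h import *
g=load("g_wrist");p=onz(g,(311.8,135.4),.144);print(p)
for e in [(289+.0-.41-0,0)]:pass
l=onz(g,(240+75/5.5,80+278/5.5),.116);r=onz(g,(240+722/5.5,80+290/5.5),.116);print(l,r,np.linalg.norm(l-r),(l+r)/2,np.degrees(np.arctan2(*(l-r)[1::-1])))
print(totool([p[0],p[1],.20]),totool([p[0],p[1],.120]))
a=load("a_scene");b=load("a_side");print(proj(a,p),proj(b,p))
E
```

```text
[0.47407097 0.09239087 0.144     ]
[0.50136575 0.1323287  0.116     ] [0.44522974 0.05258127 0.116     ] 0.09752386919371639 [0.47329775 0.09245498 0.116     ] 54.85742141757589
[ 5.09217318 -0.25723648 -4.78793932] [13.09216482 -0.26469347 -4.79678243]
[292.24380557 199.24726696] [355.09400378 208.29278371]
```

```bash
python3 -m jog '{"linear":[[3,-0.2,-2],[5,-0.2,-4.8],[5,-0.2,-4.8],[8,-0.2,-4.8],[10,-0.2,-4.8],[12,-0.2,-4.8],[13,-0.2,-4.8],[13,-0.2,-4.8],[13,-0.2,-4.8]],"twist":[0.02,0.02,0.02,0.02,0.02,0.02,0.02,0.02,0.02],"claw":[1,1,1,1,1,1,1,1,1]}' 20; python3 - <<'E'
from h import *
snap("wrist","i_wrist");snap("side","i_side");crop("i_side",300,150,110,110,5,"i1")
cv2.imwrite("pics/i2.png",np.hstack([cv2.imread("pics/i1.png")[:400],cv2.imread("pics/i_wrist.png")])[:, :])
E
```

```text
t: 9.68
tcp_pos: [0.4732, 0.0924, 0.1214]
tool_rot: [-0.674, 0.214, 0.674, 0.214]
force: [0.6, -0.4, -0.7]
finger_gap: 1.0
```

View pics/i1.png

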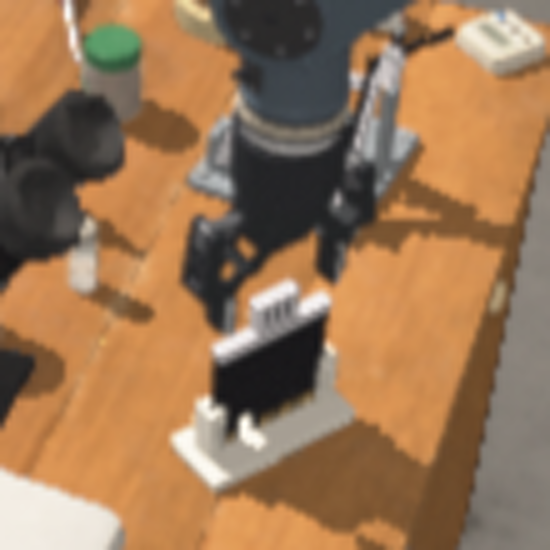

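View pics/i_wrist.png

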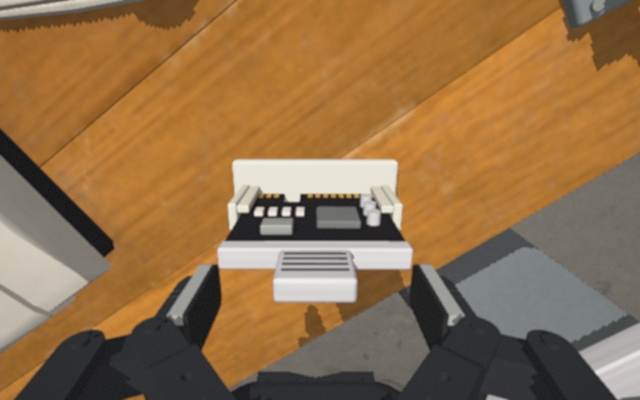

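```bash
python3 - <<'E'
from h import *
g=load("i_wrist");st=manip.sense();R=Ro.from_quat(st["tool_rot"]).as_matrix()
for q in [(-.013,.0425,-.011),(-.013,.0425,.011),(-.013,-.0425,-.011),(-.013,-.0425,.011),(-.023,.018,-.006),(-.023,.018,.006),(-.023,-.018,.006)]: print(q,proj(g,st["tcp_pos"]+R@np.array(q)))
E
```

```text
(-0.013, 0.0425, -0.011) [411.62126482 255.6878342 ]
(-0.013, 0.0425, 0.011) [407.16874968 298.48785646]
(-0.013, -0.0425, -0.011) [217.28366176 256.00447218]
(-0.013, -0.0425, 0.011) [221.86963568 298.83421052]
(-0.023, 0.018, -0.006) [358.03142359 278.19167825]
(-0.023, 0.018, 0.006) [356.87716765 302.76320261]
(-0.023, -0.018, 0.006) [272.2303674  302.92340437]
```

Wrist view: the tab top spans (273–357, 278–302), exactly where it should be between the pads. Closing now.

```bash
python3 -m jog '{"linear":[[0,0,0],[0,0,0],[0,0,0],[0,0,0],[0,0,0],[0,0,0],[0,0,0],[0,0,0]],"twist":[0,0,0,0,0,0,0,0],"claw":[-1,-1,-1,-1,-1,-1,-1,-1]}' 30; python3 - <<'E'
from h import *
snap("wrist","j_wrist")
E
```

```text
t: 10.45
tcp_pos: [0.4737, 0.0924, 0.1223]
tool_rot: [0.674, -0.214, -0.674, -0.214]
force: [0.4, -0.4, 5.5]
finger_gap: 0.411
```

View pics/j_wrist.png

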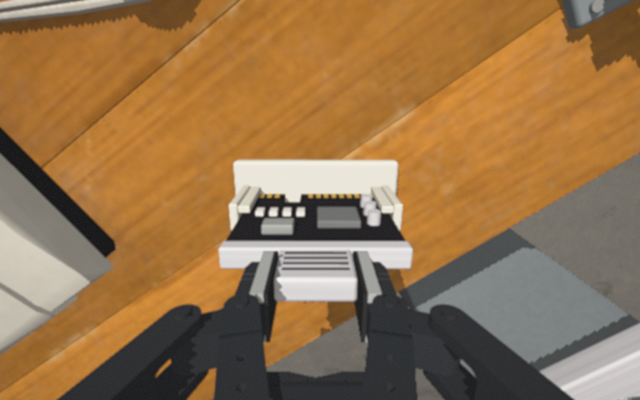

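```bash
python3 - <<'E'
from h import *
g=load("j_wrist");st=manip.sense();R=Ro.from_quat(st["tool_rot"]).as_matrix()
for x in (.0,-.004,-.008): print(x,[proj(g,st["tcp_pos"]+R@np.array(q)).round(1) for q in [(x,.0175,-.011),(x,-.0175,-.011)]])
crop("j_wrist",210,220,210,90,3.8,"j1")
E
```

```text
0.0 [array([352.2, 242.9]), array([279.1, 243. ])]
-0.004 [array([353.1, 246.7]), array([278.2, 246.8])]
-0.008 [array([354.1, 250.7]), array([277.3, 250.7])]
```

View pics/j1.png

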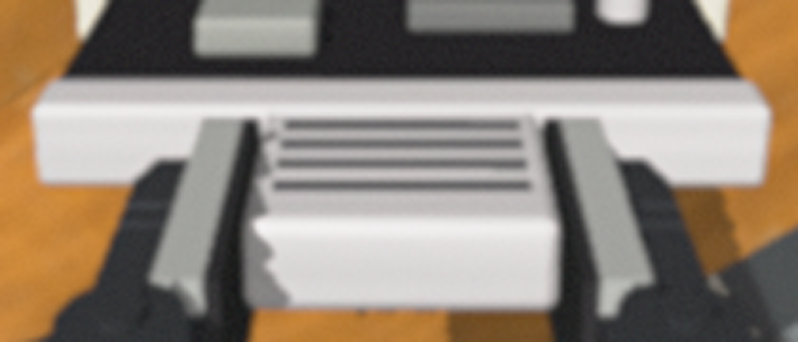

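```bash
python3 -m jog '{"linear":[[-1,0,0],[-2,0,0],[-4,0,0],[-6,0,0],[-8,0,0],[-11,0,0],[-14,0,0],[-17,0,0],[-18,0,0],[-18,0,0],[-18,0,0]],"twist":[0,0,0,0,0,0,0,0,0,0,0],"claw":[-1,-1,-1,-1,-1,-1,-1,-1,-1,-1,-1]}' ; python3 - <<'E'
from h import *
snap("wrist","k_wrist");print(totool(S(0,0,0)),S(0,0,90))
E
```

```text
t: 11.42
tcp_pos: [0.4729, 0.0925, 0.3015]
tool_rot: [-0.674, 0.214, 0.674, 0.214]
force: [-0.2, -0.5, -1.8]
finger_gap: 0.414
[ 25.53568722  18.59576978 -20.91499687] [ 0.528583 -0.224541  0.12294 ]
```

View pics/k_wrist.png

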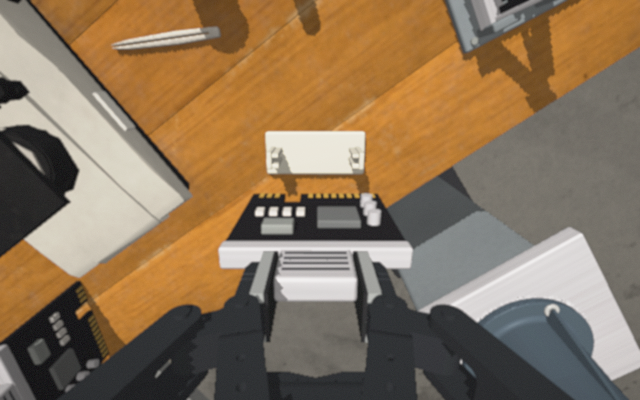

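```bash
python3 - <<'E'
from h import *
np.set_printoptions(precision=2,suppress=True)
F=S(-2,0,92);print(F,totool(F+[0,0,.16]),totool(F+[0,0,.19]))
R=Ro.from_quat(manip.sense()["tool_rot"]).as_matrix();print(np.degrees(np.arctan2(R[1,1],R[0,1])),manip.sense()["q"])
E
```

```text
[ 0.53 -0.23  0.12] [  1.67  22.88 -23.03] [ -1.33  22.89 -23.02]
-125.25008657860919 [-0.04  0.25  1.69  0.    1.21  2.15]
```

```bash
python3 -m jog '{"linear":[[-0.3,0.4,-0.4],[-0.7,1.5,-1.5],[-1,3,-3],[-1.3,5,-5],[-1.3,7,-7],[-1.3,9,-9],[-1.3,11,-11],[-1.3,13,-13],[-1.3,15,-15],[-1.3,17,-17],[-1.3,19,-19],[-1.3,20.5,-20.5],[-1.3,21.8,-21.8],[-1.3,22.5,-22.5],[-1.3,22.9,-23],[-1.3,22.9,-23],[-1.3,22.9,-23],[-1.3,22.9,-23],[-1.3,22.9,-23],[-1.3,22.9,-23]],"twist":[-0.03,-0.1,-0.2,-0.32,-0.44,-0.56,-0.68,-0.8,-0.92,-1.04,-1.16,-1.28,-1.4,-1.52,-1.64,-1.76,-1.88,-1.97,-2.02,-2.045],"claw":[-1,-1,-1,-1,-1,-1,-1,-1,-1,-1,-1,-1,-1,-1,-1,-1,-1,-1,-1,-1]}' ; python3 -m jog '{"linear":[[0,0,0],[0,0,0],[0,0,0]],"twist":[0,0,0],"claw":[-1,-1,-1]}';python3 - <<'E'
from h import *
np.set_printoptions(precision=2,suppress=True)
snap("wrist","l_wrist")
R=Ro.from_quat(manip.sense()["tool_rot"]).as_matrix();print(np.degrees(np.arctan2(R[1,1],R[0,1])),manip.sense()["q"])
E
```

```text
t: 13.13
tcp_pos: [0.5279, -0.2266, 0.3119]
tool_rot: [-0.533, -0.466, 0.534, -0.462]
force: [0.3, 0.3, -1.5]
finger_gap: 0.411
t: 13.38
tcp_pos: [0.5285, -0.227, 0.3134]
tool_rot: [-0.534, -0.464, 0.534, -0.462]
force: [0.6, 0.6, -1.0]
finger_gap: 0.411
-8.105035936974613 [-0.6   0.38  1.45  0.    1.31 -0.46]
```

View pics/l_wrist.png

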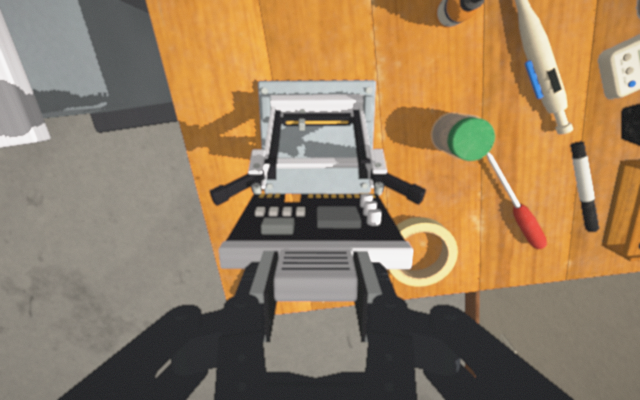

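```bash
python3 - <<'E'
from h import *
crop("l_wrist",205,70,230,200,3.4,"l1")
im=cv2.imread("pics/l1.png");g=load("l_wrist")
for p in [(17,60,98),(17,-60,98),(0,37,6),(0,-38,6),(5,18,16),(-7.5,43.5,92),(-7.5,-43.5,92),(0,60+44*np.sin(.9),96+44*np.cos(.9)),(0,-60-44*np.sin(.9),96+44*np.cos(.9))]:
    u=proj(g,S(*p));u=((u-[205,70]+.4)*3.4).astype(int);cv2.circle(im,tuple(int(v) for v in u),3,(0,0,255),-1)
# held board: foot corners / notch from TCP
st=manip.sense();t=st["tcp_pos"]
for y,h in [(50,0),(-50,0),(24,0),(12,0),(49,104),(-49,104)]:
    u=proj(g,t+Y*y/1000+[0,0,-.110+h/1000]);u=((u-[205,70]+.4)*3.4);cv2.circle(im,(int(u[0]),int(u[1])),3,(255,0,255),-1)
cv2.imwrite("pics/l2.png",im)
E
```

```text
(no output)
```

View pics/l2.png

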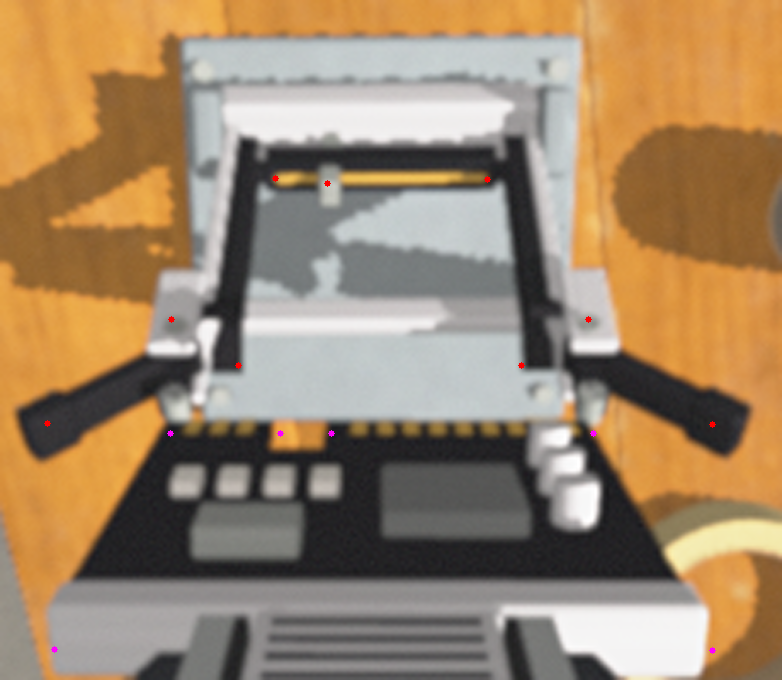

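```bash
python3 - <<'E'
from h import *
np.set_printoptions(precision=2,suppress=True)
off=(-1.2*Y+2.5*Zh)/1000+np.array([0,0,.110])
for z,up in [(92,.03),(92,.012),(88,0)]: print(z,up,totool(S(-2,0,z)+[0,0,up]+off))
E
```

```text
92 0.03 [5.01 0.08 0.28]
92 0.012 [6.81 0.08 0.28]
88 0 [8.36 0.09 0.08]
```

```bash
python3 -m jog '{"linear":[[1.5,0.1,0.3],[3.5,0.1,0.3],[5,0.1,0.3],[6,0.1,0.3],[6.8,0.1,0.3],[6.8,0.1,0.3],[6.8,0.1,0.3]],"twist":[0,0,0,0,0,0,0],"claw":[-1,-1,-1,-1,-1,-1,-1]}';python3 - <<'E'
from h import *
snap("wrist","m_wrist");crop("m_wrist",205,90,230,180,3.4,"m1");snap("side","m_side");crop("m_side",325,110,90,95,6,"m2")
E
```

```text
t: 14.02
tcp_pos: [0.5297, -0.2305, 0.2468]
tool_rot: [-0.534, -0.464, 0.534, -0.463]
force: [-0.6, -0.1, -2.1]
finger_gap: 0.417
```

View pics/m1.png

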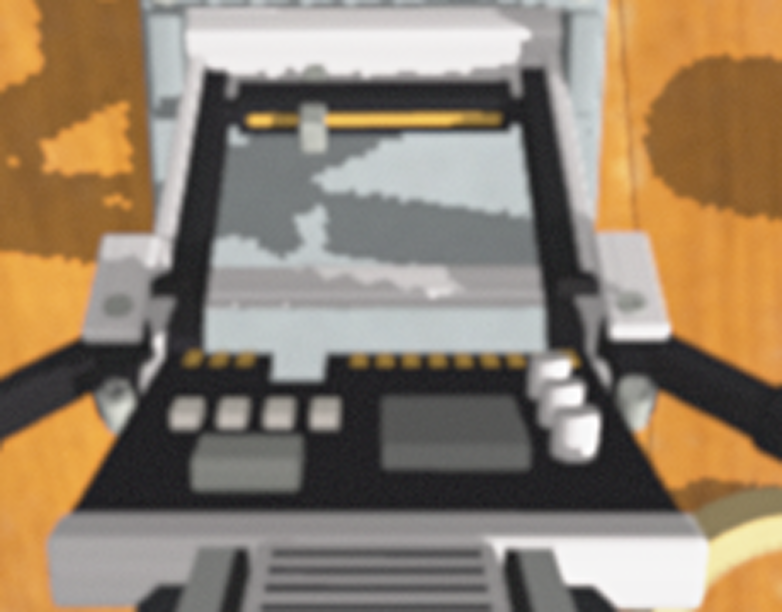

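View pics/m2.png

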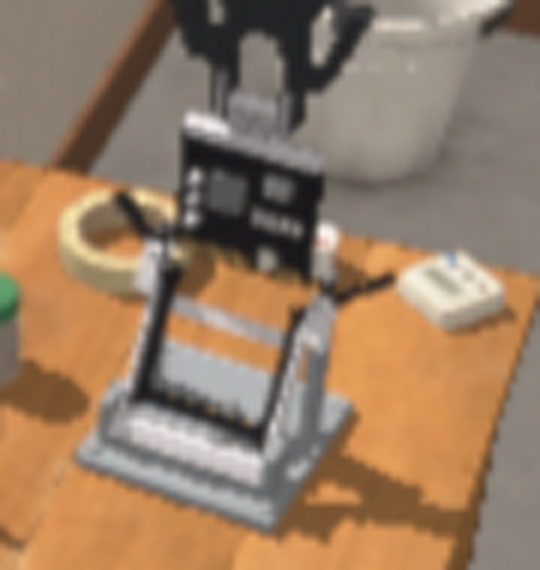

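```bash
python3 -m jog '{"linear":[[0.4,0,0],[0.8,0,-0.05],[1.2,0,-0.1],[1.2,0,-0.1],[1.2,0,-0.1]],"twist":[0,0,0,0,0],"claw":[-1,-1,-1,-1,-1]}'; python3 -m jog '{"linear":[[0.2,0,-0.05],[0.4,0,-0.1],[0.4,0,-0.1],[0.4,0,-0.1]],"twist":[0,0,0,0],"claw":[-1,-1,-1,-1]}';python3 - <<'E'
from h import *
snap("side","n_side");crop("n_side",325,110,90,95,6,"n2");snap("scene","n_scene");crop("n_scene",320,200,90,95,6,"n3");cv2.imwrite("pics/n4.png",np.hstack([cv2.imread("pics/n2.png"),cv2.imread("pics/n3.png")])[:, :])
im=cv2.imread("pics/n4.png");cv2.imwrite("pics/n4.png",cv2.resize(im,(800,int(im.shape[0]*800/im.shape[1]))))
E
```

```text
t: 14.53
tcp_pos: [0.5295, -0.2292, 0.2344]
tool_rot: [-0.534, -0.464, 0.534, -0.463]
force: [0.2, -0.0, -1.5]
finger_gap: 0.411
t: 14.87
tcp_pos: [0.5298, -0.2283, 0.2307]
tool_rot: [-0.534, -0.464, 0.534, -0.463]
force: [-0.4, 0.3, -1.0]
finger_gap: 0.412
```

View pics/n4.png

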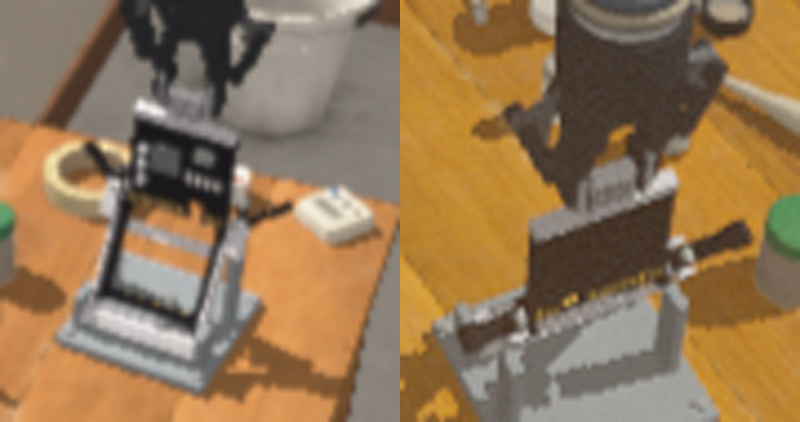

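```bash
python3 -m jog '{"linear":[[0,0,0.3],[0,0,0.6],[0.05,0,0.9],[0.1,0,1.3],[0.15,0,1.7],[0.2,0,2.1],[0.25,0,2.4],[0.25,0,2.4]],"twist":[0,0,0,0,0,0,0,0],"claw":[-1,-1,-1,-1,-1,-1,-1,-1]}';python3 - <<'E'
from h import *
snap("wrist","o_wrist");crop("o_wrist",205,90,230,180,3.4,"o1");snap("side","o_side");crop("o_side",325,110,90,95,6,"o2")
E
```

```text
t: 15.63
tcp_pos: [0.5264, -0.2531, 0.2282]
tool_rot: [-0.534, -0.463, 0.534, -0.463]
force: [0.4, -0.2, -0.9]
finger_gap: 0.414
```

View pics/o1.png

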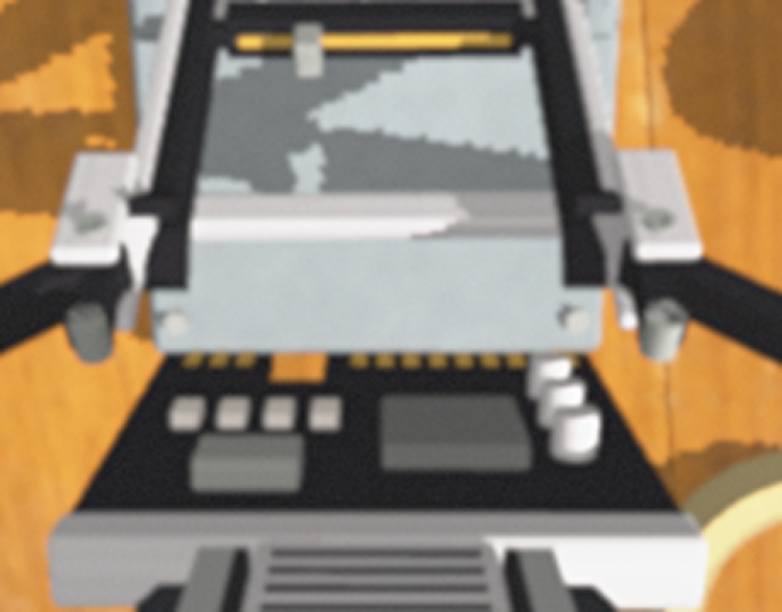

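View pics/o2.png

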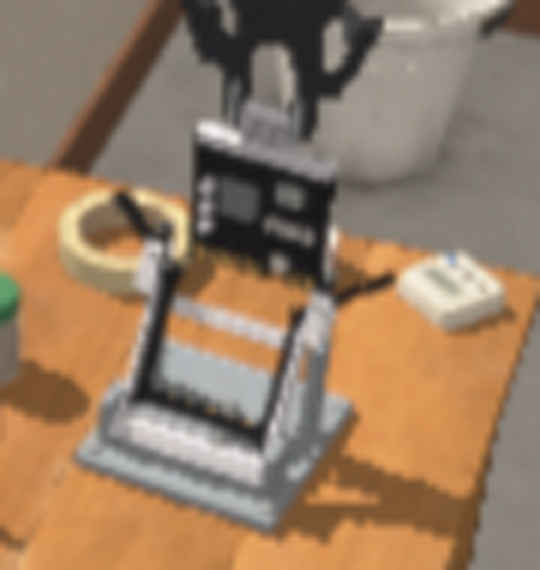

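The foot passed over the lower lip without touching: the force stayed at the board's weight and the board is still upright. I'll check the foot position against the rack in the fixed views.

```bash
python3 - <<'E'
from h import *
g=snap("scene","p_scene");s=snap("side","p_side");w=load("o_wrist");t=manip.sense()["tcp_pos"]
def draw(f,g,x,y,wd,hh,k,out):
    crop(f,x,y,wd,hh,k,out);im=cv2.imread(f"pics/{out}.png")
    def dot(P,col):
        u=(proj(g,P)-[x,y]+.4)*k;cv2.circle(im,(int(u[0]),int(u[1])),3,col,-1)
    for yy in (50,-50): dot(t+(1.2*Y-2.5*Zh)/1000+Y*yy/1000-[0,0,.110],(255,0,255)); dot(t+(1.2*Y-1*Zh)/1000+Y*yy/1000-[0,0,.006],(255,0,255))
    for p in [(0,50,92),(0,-50,92),(-7.5,43.5,92),(-7.5,-43.5,92),(7.5,43.5,92),(7.5,-43.5,92),(0,37,6),(0,-37,6)]: dot(S(*p),(0,0,255))
    cv2.imwrite(f"pics/{out}.png",im)
draw("p_side",s,335,120,70,80,7,"p1");draw("p_scene",g,325,205,80,85,7,"p2")
E
```

```text
(no output)
```

View pics/p1.png

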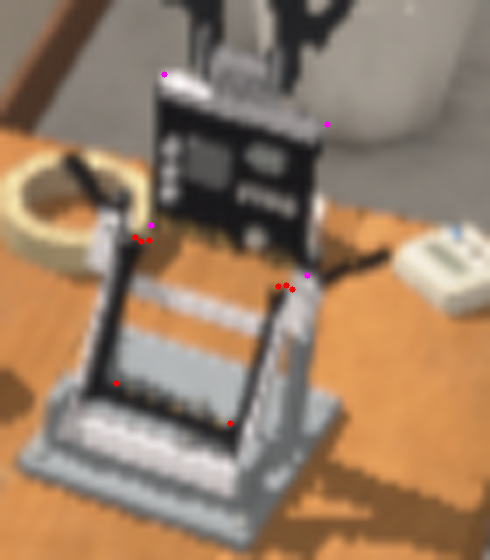

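View pics/p2.png

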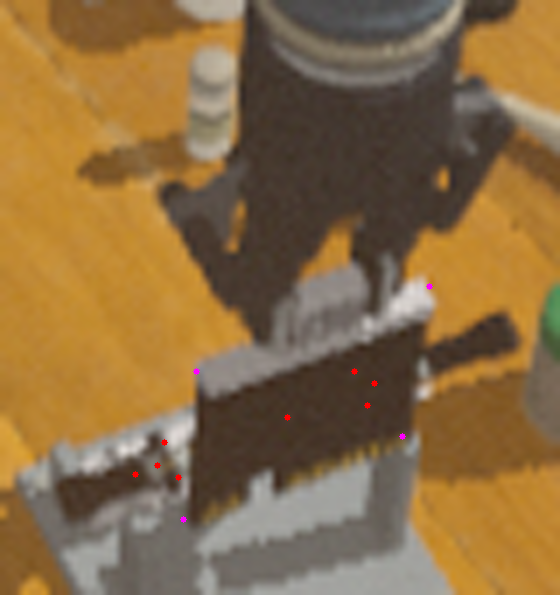

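```bash
python3 - <<'E'
from h import *
np.set_printoptions(precision=1,suppress=True)
g=load("p_scene");s=load("p_side");t=manip.sense()["tcp_pos"];M=np.array([X,Y,Z])
W=np.array([Y,Zh,[0,0,1]])
for n,a,b in [("near",(190,523),(314,272)),("far",(415,432),(155,212)),("nearbar",(196,365),(326,128)),("farbar",(432,288),(160,75))]:
    x,e=tri((g,(325+a[0]/7-.43,205+a[1]/7-.43)),(s,(335+b[0]/7-.43,120+b[1]/7-.43)))
    print(n,"rel TCP (Y,Zh,up)",W@(x-t)*1000,"slot",M@(x-O)*1000,np.round(e,1))
for n,a,b in [("mouthfar -7.5",None,(148,240))]: print(proj(s,S(-7.5,-43.5,92)))
E
```

```text
near rel TCP (Y,Zh,up) [  52.     1.2 -108.2] slot [-26.3  50.2 101.9] [1.7 1.7]
far rel TCP (Y,Zh,up) [ -50.1    2.  -102.8] slot [-24.3 -51.9 106.9] [1.1 1.1]
nearbar rel TCP (Y,Zh,up) [50.6 -3.9 -6.2] slot [ 29.2  48.8 187.7] [0.7 0.7]
farbar rel TCP (Y,Zh,up) [-50.9  -1.   -7.2] slot [ 26.1 -52.7 188.2] [0.9 0.9]
[356.  153.9]
```

```bash
python3 - <<'E'
from h import *
np.set_printoptions(precision=2,suppress=True)
off=(-1*Y-0.5*Zh)/1000+np.array([0,0,.107])
print(totool(S(-1,0,92)+[0,0,.012]+off),totool(S(-1,0,90)+off),totool(S(-1,0,86)+off),totool(S(-1,0,83)+off))
E
```

```text
[-1.49 -0.08 -2.62] [-0.11 -0.08 -2.71] [ 0.23 -0.08 -2.91] [ 0.49 -0.08 -3.06]
```

```bash
python3 -m jog '{"linear":[[-0.8,0,-0.2],[-1.5,0,-1],[-1.5,0,-2],[-1.5,0,-2.6],[-1.5,0,-2.6],[-0.8,0,-2.65],[-0.1,0,-2.7],[-0.1,0,-2.7],[-0.1,0,-2.7]],"twist":[0,0,0,0,0,0,0,0,0],"claw":[-1,-1,-1,-1,-1,-1,-1,-1,-1]}';python3 -m jog '{"linear":[[0.2,0,-0.1],[0.35,0,-0.2],[0.35,0,-0.2],[0.35,0,-0.2]],"twist":[0,0,0,0],"claw":[-1,-1,-1,-1]}'
```

```text
t: 16.58
tcp_pos: [0.5297, -0.2253, 0.2281]
tool_rot: [-0.534, -0.464, 0.534, -0.463]
force: [-0.4, -1.0, -1.2]
finger_gap: 0.412
t: 16.92
tcp_pos: [0.5305, -0.2235, 0.2257]
tool_rot: [-0.534, -0.464, 0.534, -0.463]
force: [0.6, 0.5, -1.6]
finger_gap: 0.41
```

```bash
python3 -m jog '{"linear":[[0.15,0,-0.07],[0.3,0,-0.15],[0.3,0,-0.15],[0.3,0,-0.15]],"twist":[0,0,0,0],"claw":[-1,-1,-1,-1]}'
```

```text
t: 17.25
tcp_pos: [0.5309, -0.2218, 0.2229]
tool_rot: [0.534, 0.464, -0.534, 0.464]
force: [0.9, 0.5, -0.6]
finger_gap: 0.415
```

```bash
python3 -m jog '{"linear":[[0,0,0.3],[0,0,0.6],[0,0,0.9],[0,0,1.2],[0.05,0,1.4],[0.05,0,1.4]],"twist":[0,0,0,0,0,0],"claw":[-1,-1,-1,-1,-1,-1]}';python3 - <<'E'
from h import *
snap("wrist","q_wrist");crop("q_wrist",205,90,230,180,3.4,"q1")
E
```

```text
t: 17.75
tcp_pos: [0.5289, -0.2366, 0.2225]
tool_rot: [0.534, 0.463, -0.534, 0.464]
force: [-0.2, 0.2, 0.8]
finger_gap: 0.411
```

View pics/q1.png

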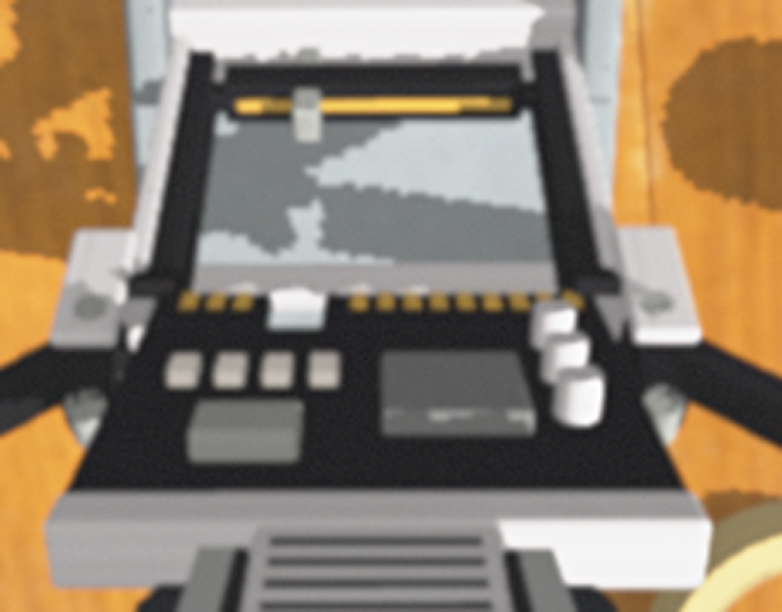

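```bash
python3 - <<'E'
from h import *
np.set_printoptions(precision=2,suppress=True)
up=np.array([0,0,1.])
for x in (0,-2):
  for ph in (10,15,20,25,30,32):
    p=np.radians(ph);print(x,ph,totool(S(x,0,83)+(123.5*(np.sin(p)*Zh+np.cos(p)*up)-16.5*up-1*Y)/1000))
E
```

```text
0 10 [ 0.05 -0.1   0.63]
0 15 [ 0.28 -0.1   1.68]
0 20 [ 0.61 -0.1   2.7 ]
0 25 [ 1.02 -0.11  3.7 ]
0 30 [ 1.52 -0.11  4.66]
0 32 [ 1.74 -0.11  5.02]
-2 10 [ 0.15 -0.1   0.8 ]
-2 15 [ 0.38 -0.1   1.85]
-2 20 [ 0.71 -0.11  2.88]
-2 25 [ 1.12 -0.11  3.87]
-2 30 [ 1.62 -0.11  4.83]
-2 32 [ 1.84 -0.11  5.2 ]
```

```bash
python3 -m jog '{"linear":[[0.03,0,0.3],[0.1,0,0.7],[0.2,0,1.2],[0.3,0,1.7],[0.45,0,2.2],[0.6,0,2.7],[0.6,0,2.7]],"twist":[0,0,0,0,0,0,0],"claw":[-1,-1,-1,-1,-1,-1,-1]}';python3 - <<'E'
from h import *
snap("wrist","r_wrist");crop("r_wrist",205,90,230,180,3.4,"r1");snap("side","r_side");crop("r_side",325,110,90,95,6,"r2")
E
```

```text
t: 18.38
tcp_pos: [0.5246, -0.2636, 0.2155]
tool_rot: [-0.534, -0.464, 0.534, -0.463]
force: [0.5, 1.1, -0.9]
finger_gap: 0.412
```

View pics/r1.png

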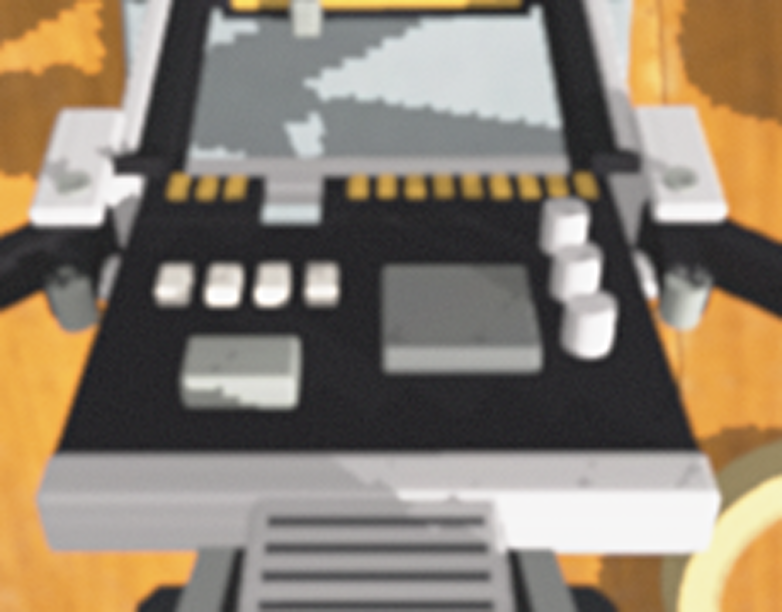

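View pics/r2.png

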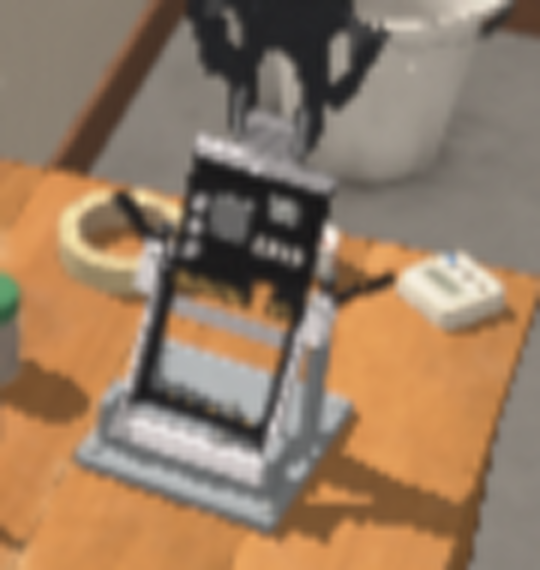

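```bash
python3 -m jog '{"linear":[[0.15,0,0.4],[0.35,0,0.9],[0.55,0,1.3],[0.75,0,1.65],[0.95,0,2.0],[0.95,0,2.0]],"twist":[0,0,0,0,0,0],"claw":[-1,-1,-1,-1,-1,-1]}';python3 - <<'E'
from h import *
np.set_printoptions(precision=2,suppress=True)
snap("wrist","s_wrist");crop("s_wrist",205,60,230,180,3.4,"s1")
up=np.array([0,0,1.])
for z in (83,70,50,30,10,6): print(z,totool(S(0,0,z)+(123.5*Z-16.5*up/1-1.0*Y)/1000))
E
```

```text
t: 18.98
tcp_pos: [0.522, -0.2831, 0.2063]
tool_rot: [-0.534, -0.463, 0.534, -0.463]
force: [0.0, 1.6, -1.1]
finger_gap: 0.412
83 [-0.09 -0.08 -0.04]
70 [ 1.04 -0.08 -0.69]
50 [ 2.77 -0.08 -1.69]
30 [ 4.5  -0.08 -2.69]
10 [ 6.23 -0.07 -3.69]
6 [ 6.58 -0.07 -3.89]
```

View pics/s1.png

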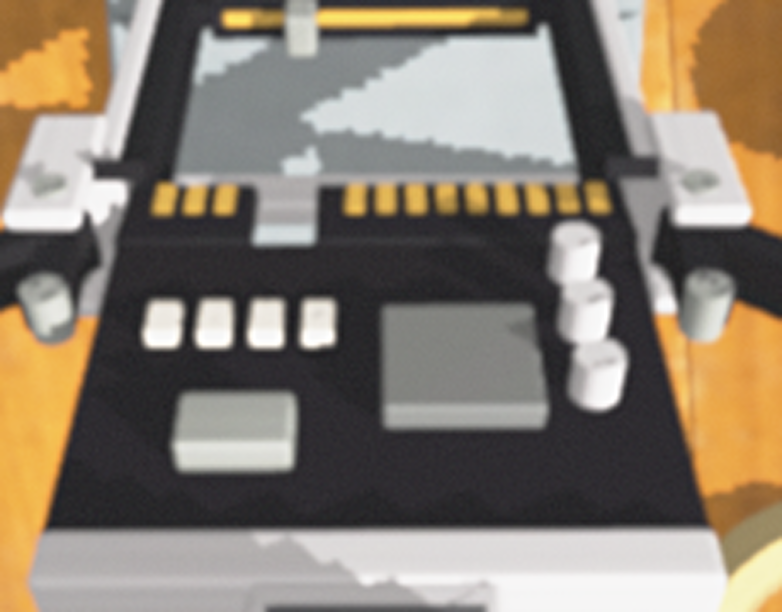

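```bash
python3 -m jog '{"linear":[[0.3,-0.05,-0.2],[0.6,-0.05,-0.4],[0.9,-0.05,-0.55],[1.2,-0.05,-0.7],[1.2,-0.05,-0.7]],"twist":[0,0,0,0,0],"claw":[-1,-1,-1,-1,-1]}';python3 -m jog '{"linear":[[0.4,0,-0.25],[0.8,0,-0.45],[0.8,0,-0.45]],"twist":[0,0,0],"claw":[-1,-1,-1]}'; python3 - <<'E'
from h import *
snap("wrist","t_wrist");crop("t_wrist",205,60,230,180,3.4,"t1")
E
```

```text
t: 19.45
tcp_pos: [0.5223, -0.2746, 0.1939]
tool_rot: [-0.534, -0.464, 0.534, -0.463]
force: [-0.0, -0.1, -1.4]
finger_gap: 0.41
t: 19.7
tcp_pos: [0.5228, -0.27, 0.1858]
tool_rot: [-0.534, -0.464, 0.534, -0.463]
force: [0.4, -0.2, -0.6]
finger_gap: 0.41
```

View pics/t1.png

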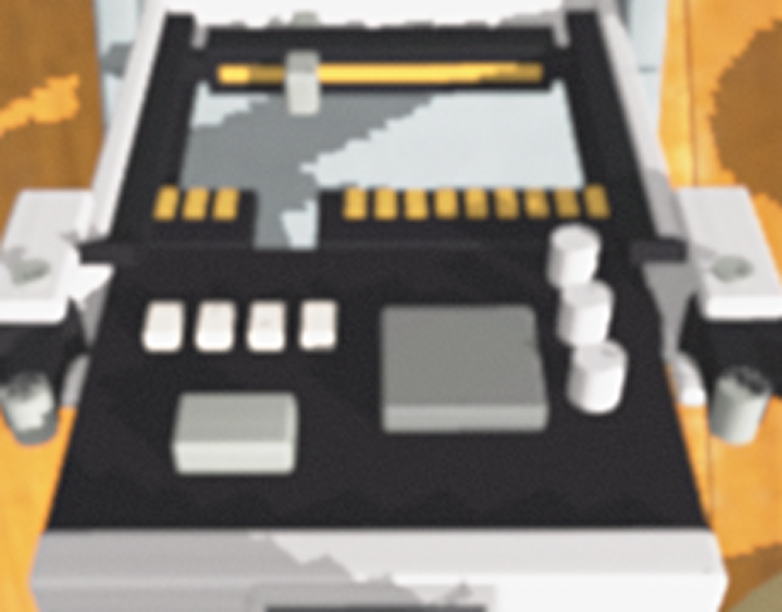

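```bash
python3 -m jog '{"linear":[[0.4,0,-0.23],[0.9,0,-0.52],[1.4,0,-0.81],[1.9,0,-1.1],[2.4,0,-1.39],[2.9,0,-1.67],[2.9,0,-1.67]],"twist":[0,0,0,0,0,0,0],"claw":[-1,-1,-1,-1,-1,-1,-1]}'; python3 - <<'E'
from h import *
np.set_printoptions(precision=2,suppress=True)
snap("wrist","u_wrist");crop("u_wrist",205,60,230,180,3.4,"u1")
up=np.array([0,0,1.])
for z in (30,10,6): print(z,totool(S(0,0,z)+(123.5*Z-16.5*up/1-1.0*Y)/1000))
E
```

```text
t: 20.33
tcp_pos: [0.525, -0.2532, 0.1564]
tool_rot: [-0.534, -0.465, 0.534, -0.463]
force: [-1.2, 0.4, -1.2]
finger_gap: 0.417
30 [-0.45  0.01  0.24]
10 [ 1.29  0.01 -0.76]
6 [ 1.63  0.02 -0.96]
```

View pics/u1.png

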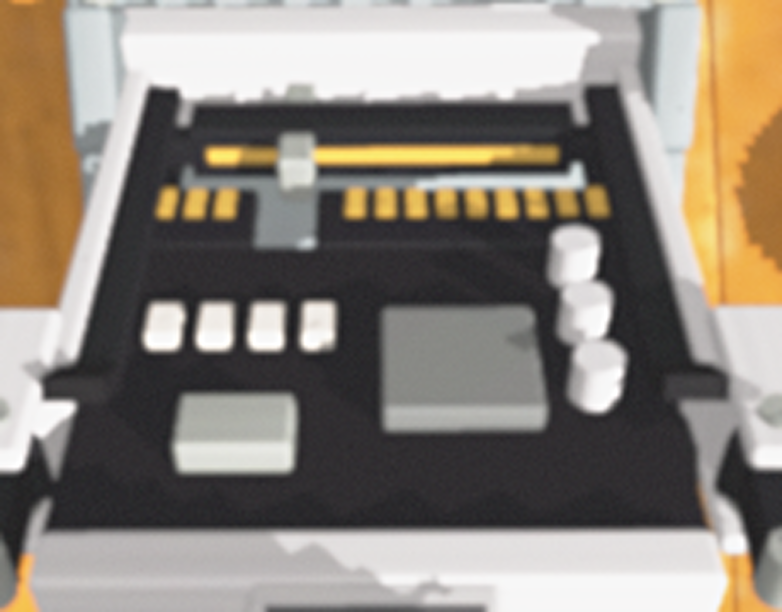

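```bash
python3 -m jog '{"linear":[[0.3,0,-0.17],[0.6,0,-0.35],[0.9,0,-0.52],[1.2,0,-0.7],[1.2,0,-0.7]],"twist":[0,0,0,0,0],"claw":[-1,-1,-1,-1,-1]}'; python3 -m jog '{"linear":[[0.2,0,-0.12],[0.4,0,-0.23],[0.4,0,-0.23]],"twist":[0,0,0],"claw":[-1,-1,-1]}'; python3 - <<'E'
from h import *
snap("wrist","v_wrist");crop("v_wrist",205,60,230,180,3.4,"v1")
E
```

```text
t: 20.8
tcp_pos: [0.5263, -0.2469, 0.1451]
tool_rot: [-0.534, -0.464, 0.534, -0.463]
force: [0.5, 0.2, -0.6]
finger_gap: 0.417
t: 21.05
tcp_pos: [0.5273, -0.2456, 0.1421]
tool_rot: [-0.534, -0.463, 0.534, -0.464]
force: [-0.8, -1.4, 1.5]
finger_gap: 0.413
```

View pics/v1.png

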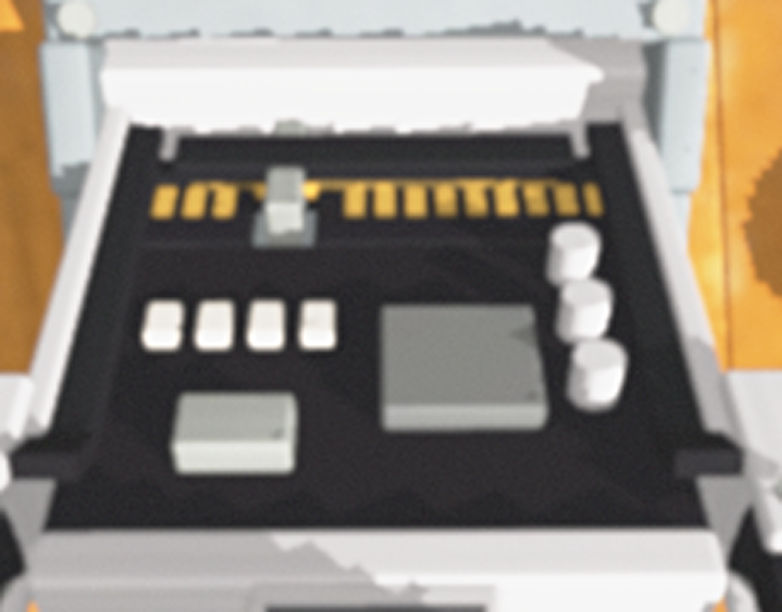

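```bash
python3 -m jog '{"linear":[[0.15,0,-0.09],[0.25,0,-0.15],[0.25,0,-0.15]],"twist":[0,0,0],"claw":[-1,-1,-1]}';python3 -m jog '{"linear":[[0.15,0,-0.09],[0.25,0,-0.15],[0.25,0,-0.15]],"twist":[0,0,0],"claw":[-1,-1,-1]}'; python3 - <<'E'
from h import *
snap("wrist","w_wrist");crop("w_wrist",205,60,230,180,3.4,"w1");snap("side","w_side");crop("w_side",325,110,90,95,6,"w2")
E
```

```text
t: 21.35
tcp_pos: [0.5276, -0.2441, 0.1396]
tool_rot: [0.534, 0.463, -0.534, 0.464]
force: [-0.3, -2.1, 2.3]
finger_gap: 0.414
t: 21.6
tcp_pos: [0.5278, -0.243, 0.1373]
tool_rot: [-0.534, -0.463, 0.534, -0.464]
force: [-0.9, -2.7, 5.2]
finger_gap: 0.415
```

View pics/w1.png

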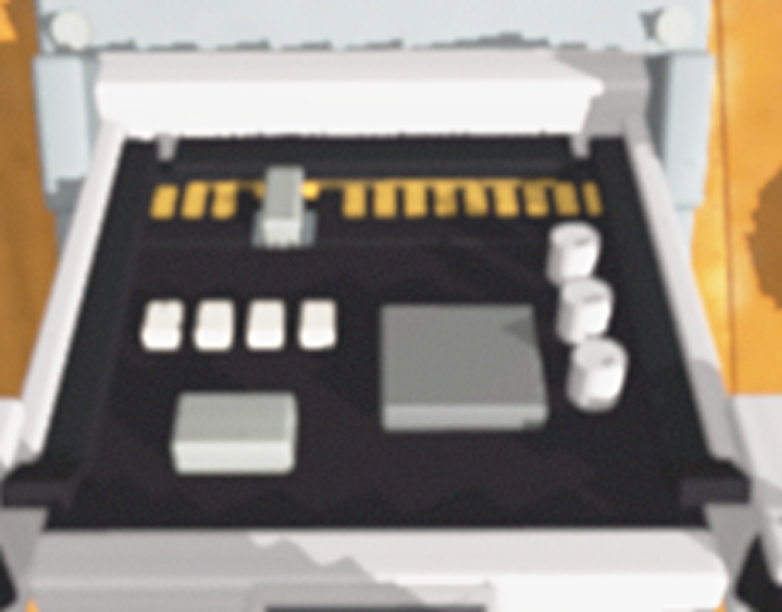

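View pics/w2.png

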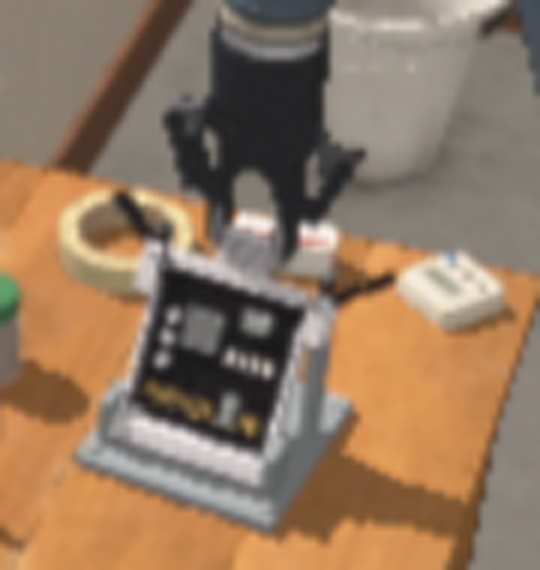

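```bash
python3 -m jog '{"linear":[[0,0,0],[0,0,0],[0,0,0],[0,0,0],[0,0,0],[0,0,0]],"twist":[0,0,0,0,0,0],"claw":[0.1,0.3,0.5,0.5,0.5,0.5]}'; python3 -m jog '{"linear":[[-2,0,1],[-5,0,2],[-8,0,1],[-9,0,-3],[-9,0,-3],[-9,0,-3]],"twist":[0,0,0,0,0,0],"claw":[0.5,0.5,0.5,-1,-1,-1]}'; python3 - <<'E'
from h import *
snap("wrist","x_wrist");crop("x_wrist",185,120,270,190,2.9,"x1");snap("side","x_side");crop("x_side",325,110,90,95,6,"x2")
E
```

```text
t: 22.2
tcp_pos: [0.5271, -0.2416, 0.1364]
tool_rot: [-0.534, -0.464, 0.534, -0.463]
force: [0.4, -0.3, 0.3]
finger_gap: 0.746
t: 22.7
tcp_pos: [0.5318, -0.2108, 0.2277]
tool_rot: [0.533, 0.464, -0.533, 0.465]
force: [-0.2, -0.4, -0.7]
finger_gap: 0.336
```

View pics/x_wrist.png

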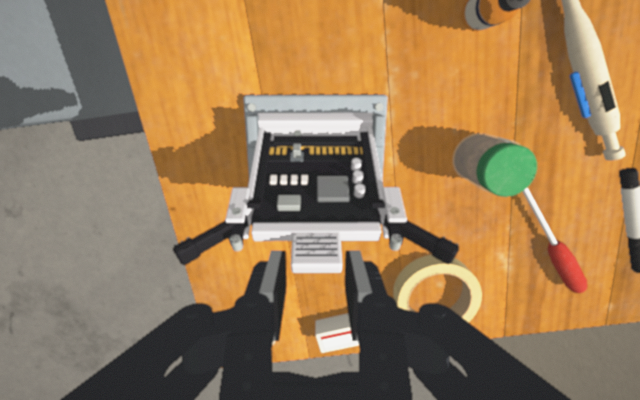

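View pics/x2.png

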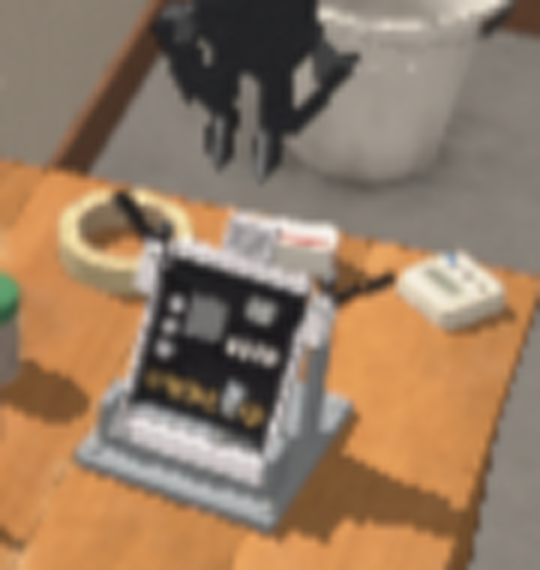

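```bash
python3 - <<'E'
from h import *
np.set_printoptions(precision=2,suppress=True)
for q in [(0,125,175),(0,125,118),(0,110,118),(0,100,118),(0,90,118),(0,84,118),(0,79,118)]: print(q,S(*q),totool(S(*q)))
E
```

```text
(0, 125, 175) [ 0.4  -0.25  0.2 ] [  2.99 -12.6    5.46]
(0, 125, 118) [ 0.4  -0.22  0.15] [  7.92 -12.59   2.61]
(0, 110, 118) [ 0.42 -0.22  0.15] [  7.92 -11.09   2.62]
(0, 100, 118) [ 0.43 -0.22  0.15] [  7.92 -10.09   2.62]
(0, 90, 118) [ 0.44 -0.23  0.15] [ 7.92 -9.09  2.62]
(0, 84, 118) [ 0.44 -0.23  0.15] [ 7.92 -8.49  2.62]
(0, 79, 118) [ 0.45 -0.23  0.15] [ 7.92 -7.99  2.63]
```

```bash
python3 -m jog '{"linear":[[0,-4,1],[0,-8,2],[1,-12.6,4],[3,-12.6,5.4],[6,-12.6,3.7],[7.9,-12.6,2.6],[7.9,-12.6,2.6],[7.9,-12.6,2.6]],"twist":[0,0,0,0,0,0,0,0],"claw":[-1,-1,-1,-1,-1,-1,-1,-1]}' 40; python3 - <<'E'
from h import *
np.set_printoptions(precision=2,suppress=True)
M=np.array([X,Y,Z]);st=manip.sense();print(M@(st["tcp_pos"]-O)*1000)
snap("side","y_side");crop("y_side",325,110,90,95,6,"y2");snap("scene","y_scene");crop("y_scene",310,215,90,85,6,"y3")
E
```

```text
t: 23.47
tcp_pos: [0.4023, -0.2205, 0.1466]
tool_rot: [-0.534, -0.465, 0.534, -0.462]
force: [0.1, 0.0, -1.1]
finger_gap: 0.001
[ -0.28 125.55 117.53]
```

View pics/y2.png

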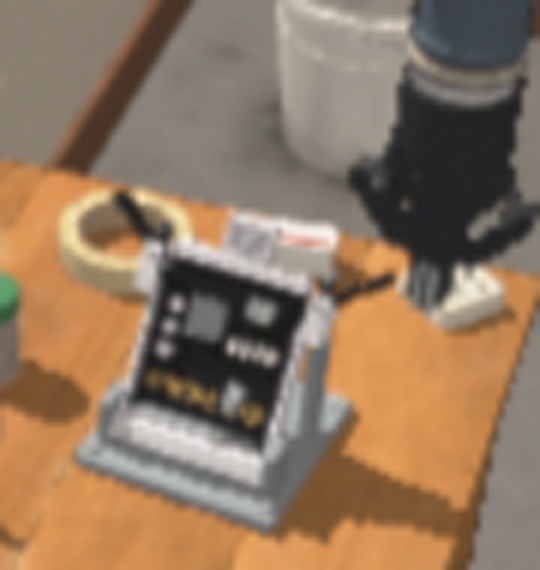

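View pics/y3.png

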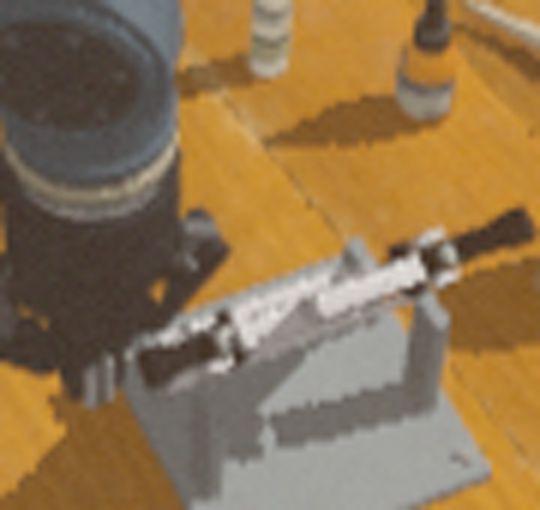

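```bash
python3 -m jog '{"linear":[[0,0.5,0],[0,1,0],[0,1.5,0],[0,1.8,0],[0,2.1,0],[0,2.1,0]],"twist":[0,0,0,0,0,0],"claw":[-1,-1,-1,-1,-1,-1]}'; python3 -m jog '{"linear":[[0,0.3,0],[0,0.6,0],[0,0.9,0],[0,0.9,0]],"twist":[0,0,0,0],"claw":[-1,-1,-1,-1]}'; python3 - <<'E'
from h import *
snap("side","z_side");crop("z_side",325,110,90,95,6,"z2")
E
```

```text
t: 24.07
tcp_pos: [0.4155, -0.2225, 0.1482]
tool_rot: [-0.528, -0.471, 0.537, -0.46]
force: [-25.5, -7.1, 15.7]
finger_gap: 0.001
t: 24.4
tcp_pos: [0.4161, -0.2223, 0.1482]
tool_rot: [-0.523, -0.477, 0.54, -0.456]
force: [-45.8, -12.2, 28.2]
finger_gap: 0.001
```

View pics/z2.png

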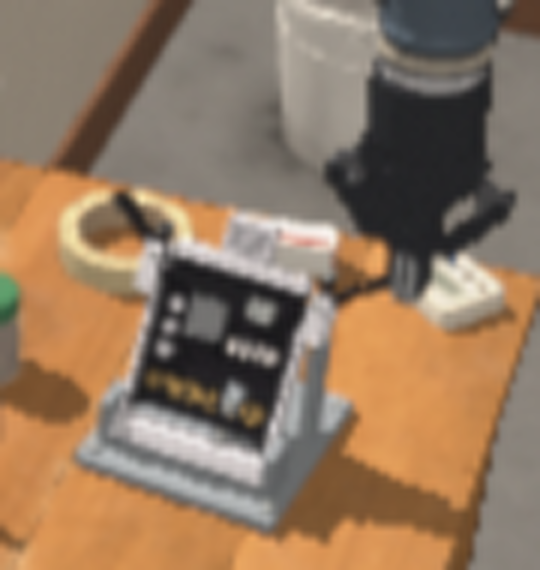

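The push jammed at 46 N. The fingertip was pressing almost along the lever, with friction holding the lever end down. I'll back off and follow the lever's arc, inwards and upwards.

```bash
python3 -m jog '{"linear":[[0,-1.5,0],[0,-2,0],[0,-2,0],[0.4,-2,-0.25],[0.4,-2,-0.25]],"twist":[0,0,0,0,0],"claw":[-1,-1,-1,-1,-1]}'; python3 - <<'E'
from h import *
np.set_printoptions(precision=2,suppress=True)
M=np.array([X,Y,Z]);st=manip.sense();print(M@(st["tcp_pos"]-O)*1000,Ro.from_quat(st["tool_rot"]).as_matrix()[:,1])
for th in (.95,.9,.8,.7,.6,.5,.4,.3,.2,.1,0,-.03):
    s,c=np.sin(th),np.cos(th);print(th,totool(S(0,60+52*s+5*c+8.5,96+52*c-5*s-11)))
E
```

```text
t: 24.87
tcp_pos: [0.4134, -0.2196, 0.1441]
tool_rot: [-0.533, -0.464, 0.534, -0.464]
force: [-6.2, -0.9, 4.4]
finger_gap: -0.004
[  0.58 114.72 114.08] [ 0.99 -0.14 -0.  ]
0.95 [ 0.28  0.1  -0.09]
0.9 [0.09 0.24 0.02]
0.8 [-0.28  0.54  0.23]
0.7 [-0.62  0.89  0.43]
0.6 [-0.93  1.27  0.61]
0.5 [-1.2   1.69  0.77]
0.4 [-1.43  2.13  0.9 ]
0.3 [-1.63  2.6   1.02]
0.2 [-1.78  3.09  1.11]
0.1 [-1.89  3.6   1.17]
0 [-1.96  4.11  1.21]
-0.03 [-1.97  4.27  1.22]
```

```bash
python3 -m jog '{"linear":[[-0.2,0.15,0.1],[-0.4,0.3,0.2],[-0.6,0.5,0.3],[-0.75,0.7,0.4],[-0.75,0.7,0.4]],"twist":[0,0,0,0,0],"claw":[-1,-1,-1,-1,-1]}'; python3 - <<'E'
from h import *
np.set_printoptions(precision=2,suppress=True)
M=np.array([X,Y,Z]);st=manip.sense();print(M@(st["tcp_pos"]-O)*1000)
snap("side","aa_side");crop("aa_side",325,110,90,95,6,"aa2")
E
```

```text
t: 25.28
tcp_pos: [0.417, -0.2223, 0.1504]
tool_rot: [-0.532, -0.468, 0.535, -0.461]
force: [-8.9, -0.5, 2.2]
finger_gap: 0.0
[  1.86 110.71 120.6 ]
```

View pics/aa2.png

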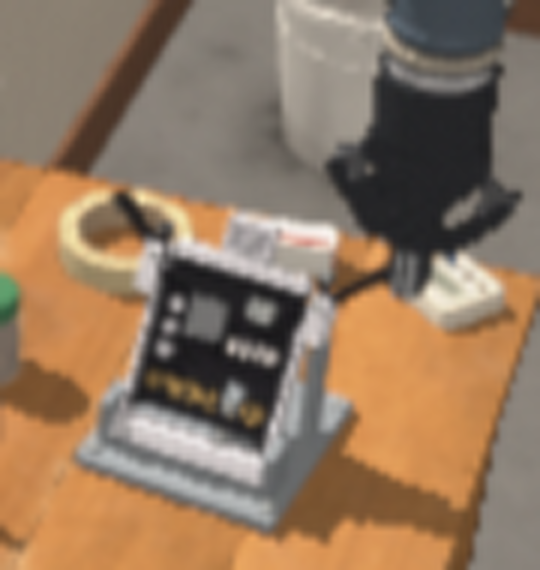

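```bash
python3 -m jog '{"linear":[[-0.2,0.25,0.12],[-0.4,0.5,0.23],[-0.6,0.8,0.34],[-0.75,1.1,0.45],[-0.9,1.4,0.52],[-0.9,1.4,0.52]],"twist":[0,0,0,0,0,0],"claw":[-1,-1,-1,-1,-1,-1]}'; python3 - <<'E'
from h import *
np.set_printoptions(precision=2,suppress=True)
M=np.array([X,Y,Z]);st=manip.sense();print(M@(st["tcp_pos"]-O)*1000)
snap("side","ab_side");crop("ab_side",325,110,90,95,6,"ab2")
E
```

```text
t: 25.83
tcp_pos: [0.4306, -0.2305, 0.1604]
tool_rot: [-0.532, -0.467, 0.535, -0.462]
force: [-10.8, 0.0, 9.0]
finger_gap: -0.007
[  1.56  96.12 132.33]
```

View pics/ab2.png

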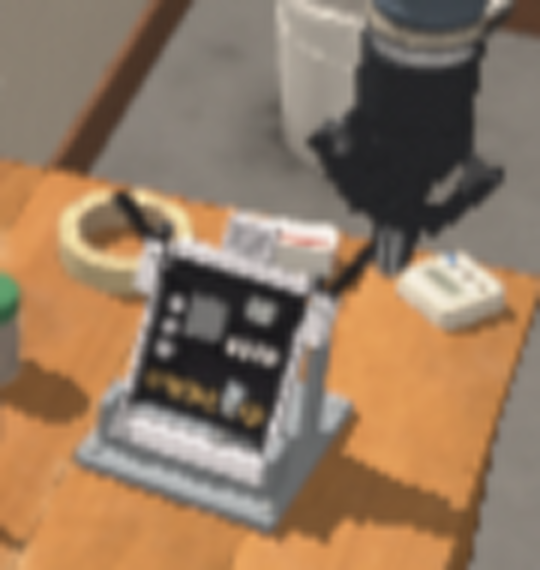

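```bash
python3 -m jog '{"linear":[[-0.15,0.35,0.1],[-0.3,0.7,0.2],[-0.4,1.05,0.25],[-0.5,1.4,0.3],[-0.55,1.7,0.3],[-0.55,1.7,0.3]],"twist":[0,0,0,0,0,0],"claw":[-1,-1,-1,-1,-1,-1]}'; python3 -m jog '{"linear":[[0,0.25,0],[0,0.45,0],[0,0.45,0]],"twist":[0,0,0],"claw":[-1,-1,-1]}';python3 - <<'E'
from h import *
np.set_printoptions(precision=2,suppress=True)
M=np.array([X,Y,Z]);st=manip.sense();print(M@(st["tcp_pos"]-O)*1000)
snap("side","ac_side");crop("ac_side",325,110,90,95,6,"ac2")
E
```

```text
t: 26.38
tcp_pos: [0.4489, -0.2364, 0.1661]
tool_rot: [-0.533, -0.465, 0.534, -0.463]
force: [-7.7, -0.0, 6.1]
finger_gap: 0.003
t: 26.63
tcp_pos: [0.4511, -0.2367, 0.1662]
tool_rot: [-0.531, -0.467, 0.535, -0.462]
force: [-13.0, -0.7, 10.9]
finger_gap: 0.0
[  1.66  74.94 138.94]
```

View pics/ac2.png

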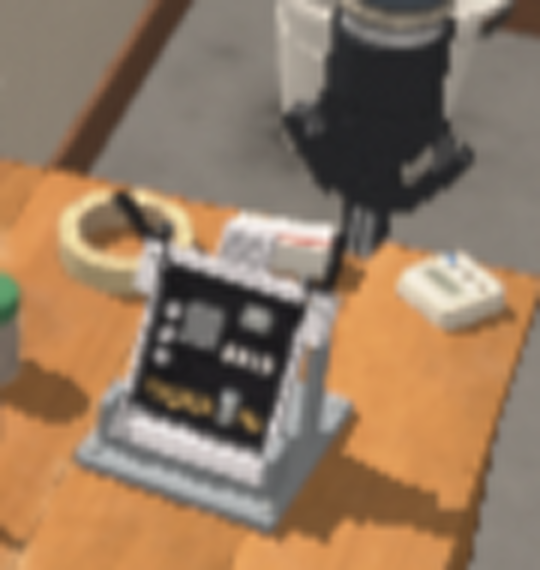

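```bash
python3 -m jog '{"linear":[[0,0.2,0],[0,0.3,0],[0,0.3,0]],"twist":[0,0,0],"claw":[-1,-1,-1]}';python3 - <<'E'
from h import *
np.set_printoptions(precision=2,suppress=True)
M=np.array([X,Y,Z]);st=manip.sense();print(M@(st["tcp_pos"]-O)*1000)
E
```

```text
t: 26.93
tcp_pos: [0.4515, -0.2367, 0.1661]
tool_rot: [-0.53, -0.469, 0.536, -0.461]
force: [-19.0, -2.0, 15.6]
finger_gap: -0.0
[  1.68  74.61 138.91]
```

```bash
python3 - <<'E'
from h import *
np.set_printoptions(precision=2,suppress=True)
for q in [(0,85,139),(0,85,190),(0,-121,190),(0,-121,113)]: print(q,S(*q),totool(S(*q)))
E
```

```text
(0, 85, 139) [ 0.44 -0.24  0.17] [ 0.09 -1.04  0.14]
(0, 85, 190) [ 0.44 -0.26  0.21] [-4.33 -1.12  2.69]
(0, -121, 190) [ 0.64 -0.29  0.21] [-4.63 19.48  2.83]
(0, -121, 113) [ 0.65 -0.25  0.14] [ 2.04 19.6  -1.02]
```

```bash
python3 -m jog '{"linear":[[0,-1.5,0],[-2,-1.5,1],[-4.8,-1.5,2.7],[-4.8,2,2.7],[-4.8,6,2.7],[-4.8,10,2.7],[-4.8,14,2.7],[-4.8,18,2.7],[-4.8,19.3,2.7],[-4.8,19.3,2.7],[-1,19.3,0.5],[2,19.3,-1],[2,19.3,-1],[2,19.3,-1]],"twist":[0,0,0,0,0,0,0,0,0,0,0,0,0,0],"claw":[-1,-1,-1,-1,-1,-1,-1,-1,-1,-1,-1,-1,-1,-1]}';python3 - <<'E'
from h import *
np.set_printoptions(precision=2,suppress=True)
M=np.array([X,Y,Z]);st=manip.sense();print(M@(st["tcp_pos"]-O)*1000)
snap("side","ad_side");crop("ad_side",325,110,90,95,6,"ad2")
for th in (.9,.8,.7,.6,.5,.4,.3,.2,.1,0):
    s,c=np.sin(th),np.cos(th);print(th,totool(S(0,-(60+52*s+5*c+10.7),96+52*c-5*s-11)))
E
```

```text
t: 28.1
tcp_pos: [0.6481, -0.2534, 0.1439]
tool_rot: [-0.533, -0.466, 0.534, -0.462]
force: [0.4, -0.6, -0.4]
finger_gap: -0.003
[   0.5  -122.4   113.91]
0.9 [ 0.31 -0.97 -0.16]
0.8 [-0.06 -1.28  0.05]
0.7 [-0.4  -1.62  0.25]
0.6 [-0.7  -2.01  0.42]
0.5 [-0.97 -2.42  0.58]
0.4 [-1.21 -2.87  0.71]
0.3 [-1.4  -3.34  0.82]
0.2 [-1.56 -3.83  0.91]
0.1 [-1.67 -4.34  0.97]
0 [-1.73 -4.86  1.01]
```

View pics/ad2.png

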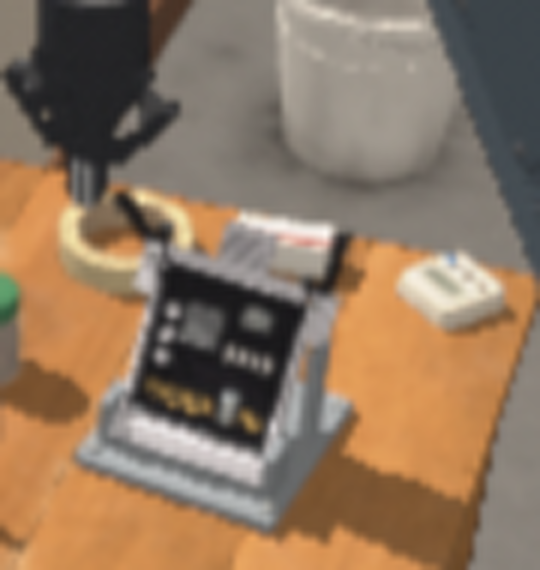

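```bash
python3 -m jog '{"linear":[[0.3,-0.4,-0.16],[0.3,-0.8,-0.16],[0.3,-0.95,-0.16],[0.1,-1.15,-0.05],[-0.1,-1.3,0.05],[-0.4,-1.6,0.25],[-0.4,-1.6,0.25]],"twist":[0,0,0,0,0,0,0],"claw":[-1,-1,-1,-1,-1,-1,-1]}';python3 - <<'E'
from h import *
np.set_printoptions(precision=2,suppress=True)
M=np.array([X,Y,Z]);st=manip.sense();print(M@(st["tcp_pos"]-O)*1000)
snap("side","ae_side");crop("ae_side",325,110,90,95,6,"ae2")
E
```

```text
t: 28.73
tcp_pos: [0.636, -0.2577, 0.1529]
tool_rot: [0.536, 0.46, -0.533, 0.466]
force: [4.7, -0.8, -1.3]
finger_gap: -0.003
[  -0.14 -111.06  124.72]
```

View pics/ae2.png

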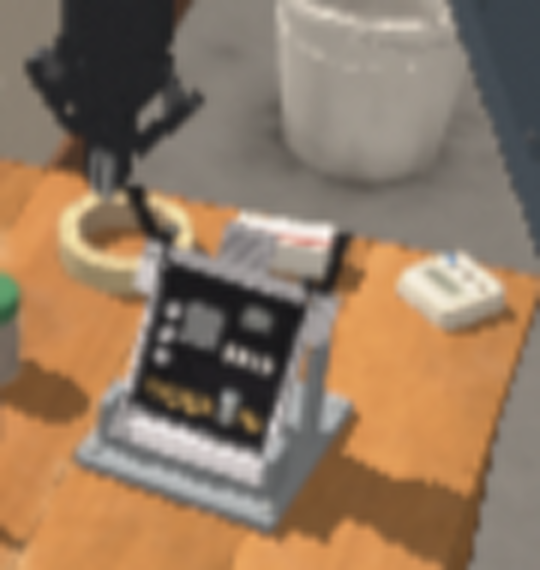

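```bash
python3 -m jog '{"linear":[[-0.2,-0.3,0.1],[-0.4,-0.65,0.23],[-0.55,-1,0.3],[-0.7,-1.3,0.4],[-0.85,-1.65,0.5],[-0.95,-2,0.55],[-0.95,-2,0.55]],"twist":[0,0,0,0,0,0,0],"claw":[-1,-1,-1,-1,-1,-1,-1]}';python3 -m jog '{"linear":[[-0.05,-0.3,0.03],[-0.1,-0.6,0.06],[-0.15,-0.9,0.09],[-0.15,-1.2,0.09],[-0.15,-1.4,0.09],[-0.15,-1.4,0.09]],"twist":[0,0,0,0,0,0],"claw":[-1,-1,-1,-1,-1,-1]}';python3 - <<'E'
from h import *
np.set_printoptions(precision=2,suppress=True)
M=np.array([X,Y,Z]);st=manip.sense();print(M@(st["tcp_pos"]-O)*1000)
snap("side","af_side");crop("af_side",325,110,90,95,6,"af2")
E
```

```text
t: 29.37
tcp_pos: [0.616, -0.2611, 0.1633]
tool_rot: [0.536, 0.459, -0.533, 0.467]
force: [5.1, -1.9, 1.6]
finger_gap: -0.002
t: 29.87
tcp_pos: [0.6037, -0.2607, 0.1655]
tool_rot: [0.537, 0.457, -0.532, 0.469]
force: [7.5, -1.9, 3.0]
finger_gap: 0.001
[ -0.43 -79.52 139.44]
```

View pics/af2.png

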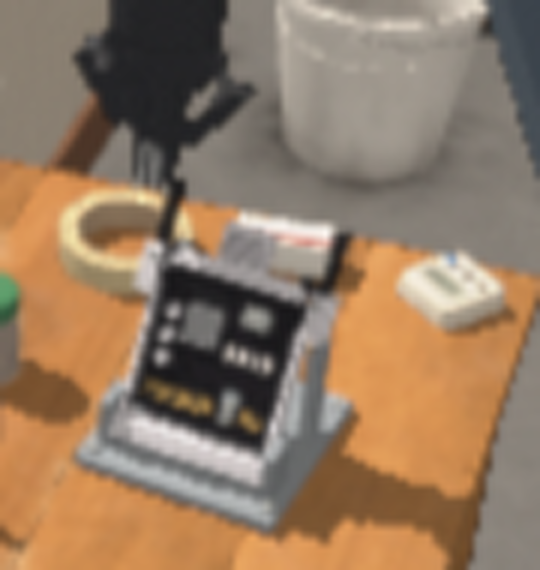

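```bash
python3 -m jog '{"linear":[[0,-0.3,0],[0,-0.5,0],[0,-0.5,0]],"twist":[0,0,0],"claw":[-1,-1,-1]}';python3 -m jog '{"linear":[[0,-0.3,0],[0,-0.3,0],[0,-0.3,0]],"twist":[0,0,0],"claw":[-1,-1,-1]}';python3 -m jog '{"linear":[[0,-0.25,0],[0,-0.25,0],[0,-0.25,0]],"twist":[0,0,0],"claw":[-1,-1,-1]}'
```

```text
t: 30.17
tcp_pos: [0.6031, -0.2608, 0.166]
tool_rot: [0.539, 0.454, -0.53, 0.471]
force: [15.8, -2.1, -1.2]
finger_gap: 0.0
t: 30.42
tcp_pos: [0.6027, -0.2608, 0.1662]
tool_rot: [0.54, 0.452, -0.529, 0.473]
force: [21.0, -1.5, -4.5]
finger_gap: 0.001
t: 30.67
tcp_pos: [0.6025, -0.2608, 0.1664]
tool_rot: [0.541, 0.451, -0.528, 0.474]
force: [25.4, -1.0, -5.9]
finger_gap: 0.002
```

```bash
python3 -m jog '{"linear":[[0,1.8,0],[0,2.2,0],[-4,2.2,1],[-8,0,-2],[-10,-5,-8],[-10,-7,-10],[-10,-7,-10],[-10,-7,-10]],"twist":[0,0,0,0,0,0,0,0],"claw":[-1,-1,-1,-1,-1,-1,-1,-1]}';python3 - <<'E'
from h import *
snap("wrist","ag_wrist");crop("ag_wrist",215,110,200,190,4,"ag1")
im=cv2.imread("pics/ag1.png")
E
```

```text
t: 31.33
tcp_pos: [0.5275, -0.1414, 0.263]
tool_rot: [-0.533, -0.466, 0.534, -0.463]
force: [-0.2, 0.0, -0.4]
finger_gap: -0.003
```

View pics/ag1.png

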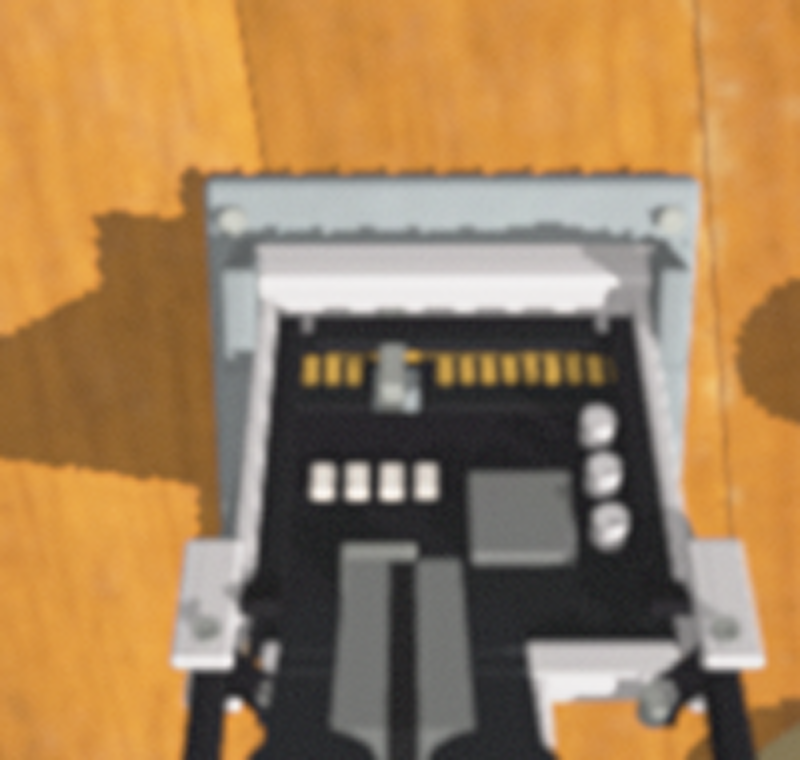

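```bash
python3 -m jog '{"linear":[[-1,0,4],[-2,0.5,8],[-2,0.5,11],[-2,0.5,11],[-2,0.5,11]],"twist":[0,0,0,0,0],"claw":[-1,-1,-1,-1,-1]}';python3 - <<'E'
from h import *
g=snap("wrist","ah_wrist");crop("ah_wrist",215,60,190,190,4,"ah1")
im=cv2.imread("pics/ah1.png")
for sg in(1,-1):
  for z in (96,148):
    for dy in (-4,4):
      u=(proj(g,S(0,sg*60+dy,z))-[215,60]+.4)*4;cv2.circle(im,(int(u[0]),int(u[1])),3,(0,0,255),-1)
cv2.imwrite("pics/ah1.png",im)
E
```

```text
t: 31.8
tcp_pos: [0.5218, -0.2591, 0.2809]
tool_rot: [-0.535, -0.462, 0.535, -0.463]
force: [-0.4, 0.4, -0.4]
finger_gap: -0.002
```

View pics/ah1.png

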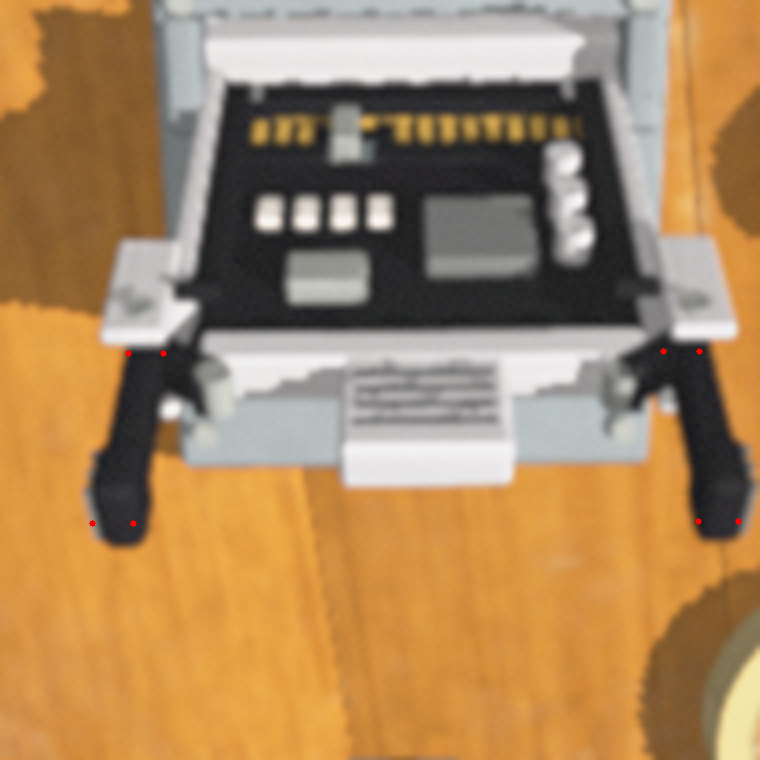

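```bash
python3 - <<'E'
from h import *
g=load("ah_wrist");im=cv2.imread("pics/ah1.png")
for dz,c in ((0,(0,255,0)),(6,(255,0,255))):
  for p in [(6,49,104),(6,-49,104),(6,18,132),(6,-18,132),(2.5,12,20),(2.5,24,20),(2.5,50,94),(2.5,-50,94)]:
      u=(proj(g,S(p[0],p[1],p[2]+dz))-[215,60]+.4)*4;cv2.circle(im,(int(u[0]),int(u[1])),3,c,-1)
cv2.imwrite("pics/ah3.png",im)
E
```

```text
(no output)
```

View pics/ah3.png

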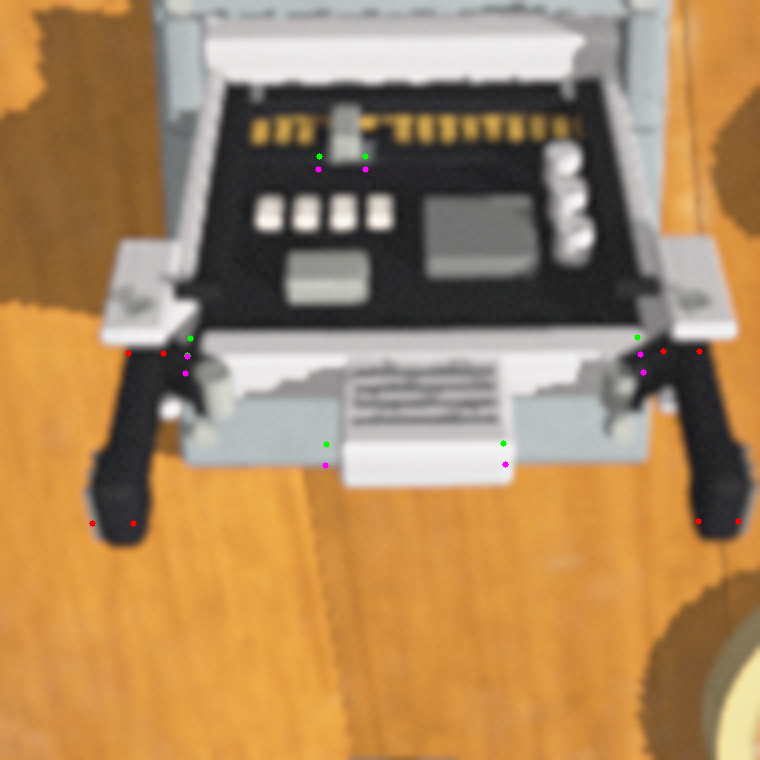

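```bash
python3 -m jog '{"linear":[[-3,0,-2],[-7,0,-5],[-9,-3,-9],[-9,-6,-12],[-9,-8,-14],[-9,-8,-14],[-9,-8,-14]],"twist":[0,0,0,0,0,0,0],"claw":[-1,-1,-1,-1,-1,-1,-1]}';python3 - <<'E'
from h import *
a=cv2.imread("pics/a_scene.png");snap("scene","ai_scene");b=cv2.imread("pics/ai_scene.png")
d=(np.abs(a.astype(int)-b).max(2)>40).astype(np.uint8);d=cv2.morphologyEx(d,cv2.MORPH_OPEN,np.ones((2,2)))
im=b.copy();im[d>0]=(0,0,255);cv2.imwrite("pics/ai.png",im)
snap("side","aj_side");a=cv2.imread("pics/a_side.png");b=cv2.imread("pics/aj_side.png")
d=(np.abs(a.astype(int)-b).max(2)>40).astype(np.uint8);im=b.copy();im[d>0]=(0,0,255);cv2.imwrite("pics/aj.png",im)
E
```

```text
t: 32.43
tcp_pos: [0.461, -0.1033, 0.3712]
tool_rot: [-0.533, -0.465, 0.533, -0.464]
force: [1.5, -1.0, 0.5]
finger_gap: 0.004
```

View pics/ai.png

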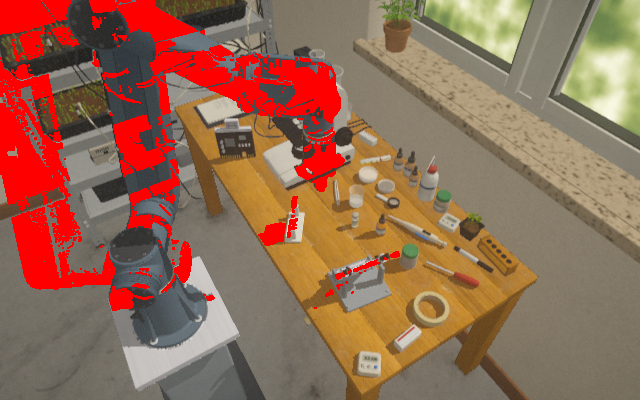

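View pics/aj.png

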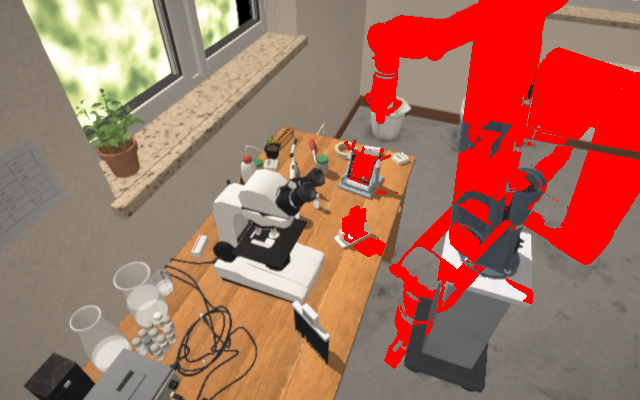

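Only the robot, the board, the levers and their shadows changed. All the bystanders stand where they were. Handing in.

```bash
python3 - <<'E'
from h import *
crop("aj_side",325,135,75,70,8,"ak")
print(manip.sign_off())
E
```

```text
the job is handed in; nothing more can be done
None
```

View pics/ak.png

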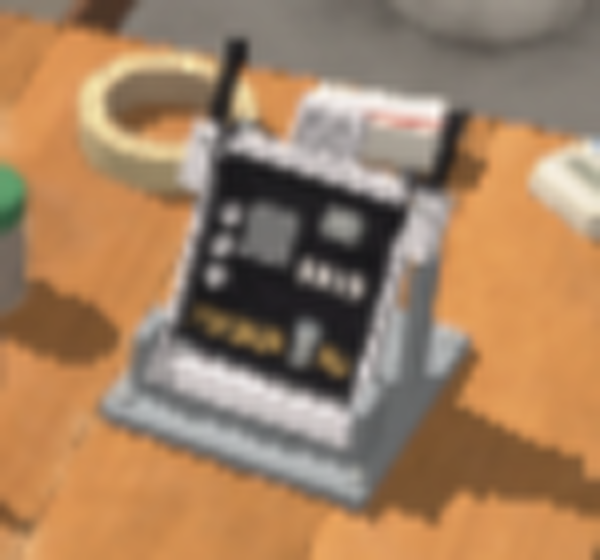

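The board is seated in the rack with its notch over the key, both levers are swung in and holding it, and the job was handed in at about 32.5 s of the 72 s.

I pushed both levers out to their stops, took the smaller board from the white stand, leaned it about 30° against the guide mouth, slid it down and released it. Then I swung the left lever in, followed by the right.

**Last checks**
- **Board:** in the wrist picture the tab's edge lies at the height expected for fully home. Sideways it is about 2–3 mm off my rack model, more than the guides' 1.5 mm play, so part of that is model error.
- **Levers:** both stopped against rising force (left 19 N, right 25 N) and look parallel to the guides. The two stopping points differ by about 3 mm, which is partly the same model error.
- **Other things:** comparing the fixed views from before and after shows only the robot, board, levers and shadows changed.

**What went wrong on the way**
- **First insertion:** the board passed over the rack's lower lip without touching, so I redid it lower.
- **First inward push on the left lever:** it jammed. The tool force read about 46 N on its largest axis (about 55 N in all), at the fingertip. That is under the 120 N wrist limit, but above the 40 N allowed for the arm or gripper body if fingertips count as body. I backed off and followed the lever's arc instead.

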